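# Feed the last ingot and gather the batch in the tote's pouring corner

### The job

Make up the batch of casting ingots: swing the feeder's sprung lever down to its stop so that the last ingot drops into the small steel tote, and let the lever spring back. Then lift the tote by its bridge handle clear of the worktop and the feeder, tip it well over towards the corner with the pouring lip so that all three ingots slide together into that corner, and finish while still holding it tipped and steady in the air, with nothing spilled. Leave the other things on the worktop where they are.

Things in the scene. Friction and masses are not known exactly. Their poses are not given: they have to be found in the camera images.
- feeder: Ingot feeder fixed to the worktop: grey base plate 74 x 84 mm, white pedestal 46 x 60 mm with a ledge 40 mm up, two cheeks up to 102 mm carrying the lever's pivot. Origin: centre of the pedestal's underside, on the worktop; z up. It pushes the ingot out on its -y side, where the tote stands; the lever arm points to its +y side.
- advance_lever (a joint): The feeder's sprung lever, a steel arm that swings in the feeder's y-z plane about a horizontal pivot (parallel to the feeder's x axis, 18 mm from the feeder's origin to -y and 92 mm above the worktop). 0 = at rest, arm rising 0.325 rad above level; 0.65 rad = at its stop, arm 0.325 rad below level. It grows as the knob is pressed down; the spring resists with about 1 N at the knob at rest and about 3 N at the stop, and brings it back when released.
- lever_knob (a point): Centre of the top face of the black round knob (26 mm across, 10 mm thick) at the end of the lever arm, 85 mm from the pivot. About 125 mm above the worktop at rest and 71 mm at the stop, with nothing below it but the worktop or the rim of the sink. Press it from above.
- tote: Small open steel tote, outside 130 (its x) x 110 (its y) x 36 mm high, walls and floor 3 mm, about 0.24 kg. Origin: centre of its underside; z up. It stands loose, about 4 mm from the feeder's -y side, with its x and y axes along the feeder's. The pouring lip is at its (-x, -y) corner, that is away from the feeder.
- tote_handle (a point): Centre of the tote's bridge handle: a straight grey bar along the tote's x axis, 130 mm long, 12 mm wide (along the tote's y) and 20 mm tall, centred 86 mm above the tote's underside over its middle. Its axes are the tote's. Free space all round and below it (71 mm clear above the tote's floor between two end straps).
- pick_corner (a point): The inside corner of the tote, on its floor, at the pouring lip (tote's -x, -y corner): 62 mm to -x and 52 mm to -y from the tote's middle, 3 mm above its underside. The lip is a small steel spout, 28 mm wide, that sticks out about 20 mm diagonally at the rim of this corner only.
- ingot_0_center (a point): Centre of an ingot that already lies in the tote: a smooth bare steel cylinder standing on its flat, 20 mm across and 12 mm high, 26 g. On the tote's floor it begins to slide at about 0.2 rad of tilt; tipped about 0.5 to 0.6 rad straight towards a corner it slides along the walls into it.
- ingot_1_center (a point): Centre of a second, identical ingot that already lies in the tote.
- ingot_2_center (a point): Centre of the third, identical ingot, which at the start stands on the feeder's ledge in front of the lever's pusher, 46 mm above the worktop; a full stroke of the lever pushes it over the tote's wall so that it drops into the tote.
- grease_tin: Flat round tin, 68 mm across, 25 mm high, a loose bystander. Origin at the centre of its underside.
- bottle_2: Small white bottle with a red cap, 34 mm across, 75 mm high, a loose bystander. Origin at the centre of its underside.
- cast_1: Plaster cast of a jaw, 50 x 62 x 31 mm, a loose bystander. Origin at the centre of its underside.
- compound_bar: Bar of brown polishing compound, 38 x 60 x 28 mm, a loose bystander. Origin at the centre of its underside.
- felt_wheel: Felt wheel lying flat, 50 mm across, 15 mm high, a loose bystander. Origin at the centre of its underside.

How it is judged:
By the outcome, as a careful person would: the job done as asked, in the order asked, and still so for the second after the job is handed in, while the arm keeps its last pose, push and grip.
It also fails if it takes over 51 s, if anything falls off the work surface, if the arm or the gripper's body presses on something with over 40 N, if the wrist force passes 120 N, or if a joint passes its speed limit or range.

### The arm

A 7-joint arm with a two-finger parallel gripper is mounted at the origin on a cart in front of the work surface, level with it; the furniture and walls round the work are solid. World frame = base frame: x ahead of the robot, y to its left, z up, the work surface at z = 0. Lengths are in m, angles in rad, forces in N, time in s.
With the tool pointing down it reaches from about 0.425 to 0.925 m from the base axis. Payload 6.8 kg.
Tool frame: the origin (TCP) lies at the very end of the fingers, on their centre line; the grasp point (between the pads) lies 19 mm behind it; x points along the fingers, y is the direction in which the jaws open and shut, and the axes are right-handed (so a half turn about x gives the same grasp; the last joint's range is limited). The gripper opens to 85 mm and grips with 20 to 120 N. Pads are 22 mm wide; open, the fingers measure 114 mm over their backs; the gripper's body (76 mm by 85 mm) begins 54 mm behind the grasp point. The pads swing forward as they close: fully open they stand 13 mm farther back than shut.
Start: joints at [1.162, 0.477, 0.022, 1.555, -0.011, 1.109, -0.083], TCP at [0.2, -0.645, 0.231] pointing down, gripper open.
Joint ranges: [-2.96, 2.96], [-0.34, 2.1], [-1.41, 1.46], [0.24, 2.44], [-1.37, 4.51], [0.17, 1.92], [-2.96, 2.96]. Speed limits (rad/s): [2.39, 2.39, 3.14, 3.14, 3.14, 3.14, 3.14].

### API

Orientations are given as a rotation vector (axis times angle).
In Python, from bench import get_obs, grab_frame, camera_info, hand_in gives the robot as it stands.
- The arm moves only by the tool apply_moves, never from a script. Its argument "series" is text: rows parted by semicolons, each of 7 numbers parted by spaces: the turn, a rotation vector about the tool's x, y, z in rad, then the shift along the tool's x, y, z in m, then the opening, from 0 (shut) to 1 (fully open). In form: wx wy wz tx ty tz hand; .... A call has 1 to 12 rows; each row is the pose to reach, as a shift and turn from the pose commanded when the call began, along the tool's axes at that moment; what a row does not reach only later rows make up. A row lasts 1/8 s, in which the tool goes at most 62.5 mm and 10.7 degrees, less where a joint would pass 70% of its speed; a pose out of reach is approached as far as the arm can. A call with a gripper value outside its range is refused whole. The fingers move at their own pace and stop on an object; "force" is the grip in N (left out, the last holds). Time passes only in rows, so rows that repeat a pose let the fingers close. It gives the time, the measured TCP pose, the force and the opening at its end, in the units of the state.
- get_obs(): the state, without advancing time (a new reading comes with each control period).
- grab_frame(name): name is "side" or "top" or "wrist"; returns the picture (480x640x3 uint8, blue, green, red); there is no depth.
- camera_info(name): a dict with "fov_y" (degrees; the focal length in pixels is half the picture's height over the tangent of half this angle, whatever the lens; pixels are square), "cx", "cy" (the principal point, pixels), "rvec" (rotation vector, rad) and "tvec" (3), from world to camera coordinates, as OpenCV has them. Camera axes: x right, y down, z forward; pixel columns grow to the right and rows downward; lengths in m; the calibration is good to about 2 mm. A picture is of the moment at which its call begins: read the wrist's pose just before it. camera_info takes no time and is no camera call; for the wrist camera it gives the pose at the moment of the call.
- hand_in(): hands the job in, once; it reports no verdict.
The state is a dict: "clock": time; "joints": joint angles; "qvel": joint speeds; "tau": joint torques, N m; "tcp_pos": TCP position; "orientation": TCP orientation; "contact_force": force on the tool from outside, world axes, zero at the start; "moment": the same for the moment, N m; "grip_width": finger opening in m.
Only numpy, scipy, OpenCV 4.12 (cv2) and the standard library are available. Lean on these libraries where they do the work, as an engineer would, in place of code of your own. Each camera call takes 0.05 s, during which the arm holds its last target.

## Working session

There is one attempt and no reset: what is moved stays moved. The work goes in short steps, Python scripts to look and compute and a tool call to move; the robot and the scene stay as the last step left them, time stands still between calls to the robot, and variables do not carry over. Pictures are saved under pics/ and viewed, and the job is handed in when it is done.

Besides the shell and the picture viewer there is one more tool, called after "Request:" by a JSON object that holds its "fn" and its "kwargs", one argument or row to a line. apply_moves: Moves the arm, as the interface text tells. Its arguments: {"type":"object","properties":{"series":{"type":"string"},"force":{"type":"number"}},"required":["series"]}

```bash
mkdir -p pics; ls
python3 - <<'E'
from bench import *
import cv2
o=get_obs();print(o)
for n in("side","top","wrist"):
    print(n,camera_info(n)); cv2.imwrite(f"pics/a_{n}.png",grab_frame(n))
E
```

```text
pics
{'clock': 0.0, 'joints': array([ 1.16190224,  0.47783434,  0.02236524,  1.55644818, -0.01149195,
        1.10930632, -0.08309827]), 'qvel': array([ 0.0009164 ,  0.00182918,  0.00186135,  0.00010409,  0.00080329,
        0.00073428, -0.00021875]), 'tau': array([-2.54479355e-04, -5.96447539e+01,  1.60733432e+00, -2.81192619e+01,
        1.23047177e-02,  9.25613655e-03, -2.86216823e-05]), 'tcp_pos': array([ 0.19978015, -0.64413588,  0.23030464]), 'orientation': array([ 2.0598476 ,  0.31411761, -2.06075617]), 'contact_force': array([-0.68781177,  0.73959214, -0.45197659]), 'moment': array([-0.00041691,  0.03458109,  0.02264348]), 'grip_width': 0.08562270561272066}
side {'fov_y': 42.11257260365598, 'cx': 314.56575351386715, 'cy': 236.72836068262154, 'rvec': array([ 2.17751791, -0.1992055 ,  0.07193821]), 'tvec': array([-0.56129596,  0.16778653,  1.15953848])}
top {'fov_y': 53.449327344695455, 'cx': 316.70508844229545, 'cy': 238.28739863210498, 'rvec': array([ 2.21647432, -2.16663029,  0.05767308]), 'tvec': array([0.00198919, 0.58018964, 1.07249043])}
wrist {'fov_y': 59.167543031065215, 'cx': 319.2250077795753, 'cy': 235.91962323974124, 'rvec': array([-2.30984071,  1.70176287,  0.27913633]), 'tvec': array([-0.67473692, -0.04086719,  0.38008616])}
```

View pics/a_side.png

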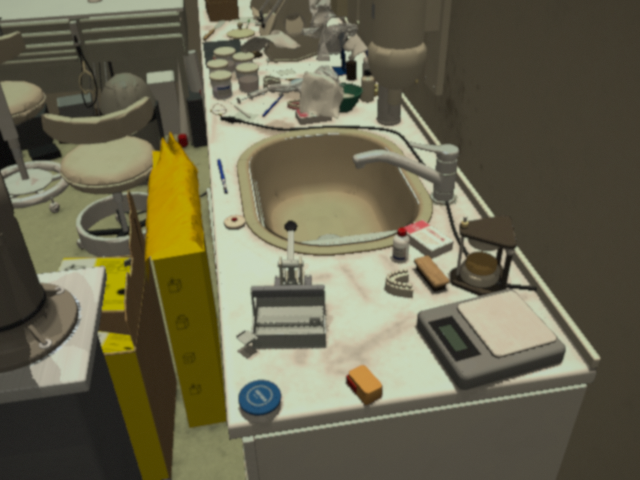

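View pics/a_top.png

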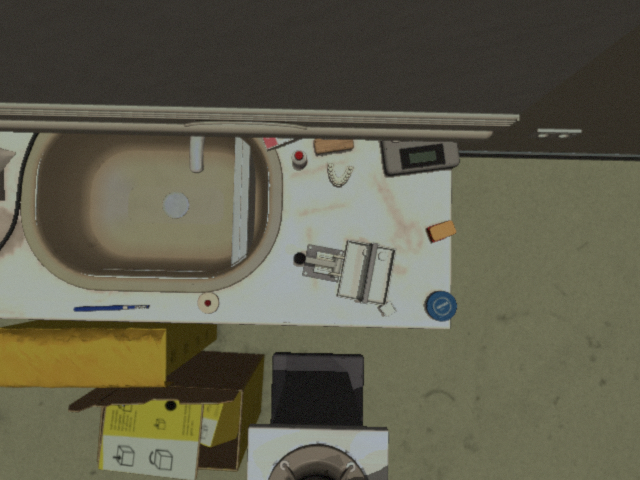

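View pics/a_wrist.png

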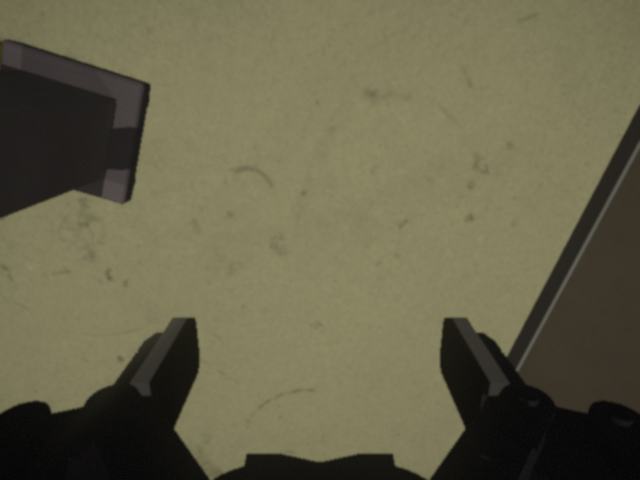

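The top view shows the feeder at about (323,262), the knob at (300,259), the tote at about (366,272) and the lip at (388,310). The tin, the orange block and the scale lie to the right. I'll enlarge the crops.

```bash
cat > h.py <<'E'
import numpy as np,cv2
from bench import *
from scipy.spatial.transform import Rotation as R
def cam(n,i=None):
    i=i or camera_info(n); f=240/np.tan(np.radians(i['fov_y'])/2)
    return np.array([[f,0,i['cx']],[0,f,i['cy']],[0,0,1]]),i['rvec'],i['tvec']
def proj(n,P):
    K,r,t=cam(n); return cv2.projectPoints(np.array(P,float).reshape(-1,3),r,t,K,None)[0].reshape(-1,2)
def onz(n,uv,z):
    K,r,t=cam(n); M=cv2.Rodrigues(r)[0]; d=M.T@np.linalg.inv(K)@np.array([uv[0],uv[1],1.]); c=-M.T@t
    return c+d*(z-c[2])/d[2]
E
python3 - <<'E'
from h import *
t=cv2.imread('pics/a_top.png');s=cv2.imread('pics/a_side.png')
cv2.imwrite('pics/b_top.png',cv2.resize(t[230:330,280:413],None,fx=6,fy=6,interpolation=cv2.INTER_CUBIC))
cv2.imwrite('pics/b_side.png',cv2.resize(s[210:360,225:345],None,fx=4,fy=4,interpolation=cv2.INTER_CUBIC))
for n in('top','side'):
    K,r,tt=cam(n);print(n,-cv2.Rodrigues(r)[0].T@tt, proj(n,[[0.2,-.645,.23],[0,0,0]]))
E
```

```text
top [0.51945399 0.01116198 1.10313311] [[681.0026367  452.30545235]
 [317.58919798 496.15659277]]
side [ 0.42647798 -0.93628858  0.79323086] [[  9.74610702 613.80816547]
 [ 12.80222846 326.93363326]]
```

View pics/b_top.png

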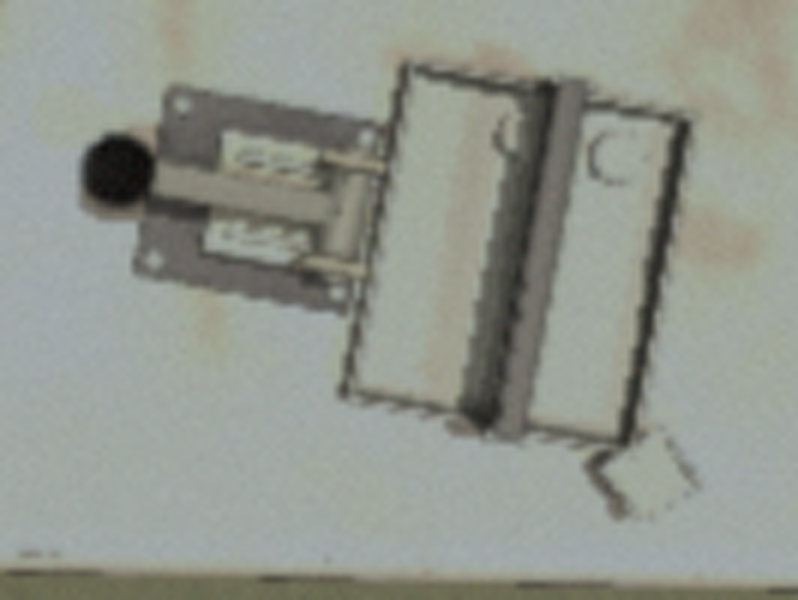

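View pics/b_side.png

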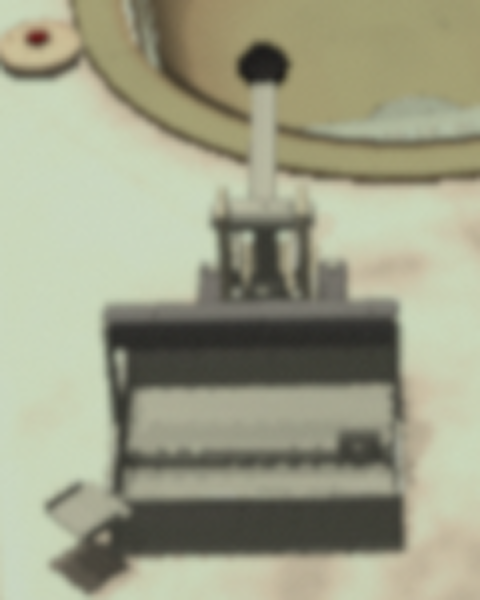

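Reading the top crop (6x, offset 280,230):
- **Tote rim corners:** (405,66), (690,120), (630,440), (343,395).
- **Handle bar top:** runs from (570,82) to (512,437).
- **Knob:** (118,170).

In the side crop (4x, offset 225,210), the handle's top corners are (105,305) and (398,300), and the knob is at (263,58).

Run:
```python
from h import *
from scipy.optimize import least_squares
T=lambda p:np.array(p)/6+[280,230]
S=lambda p:np.array(p)/4+[225,210]
tp=[([.065,.055,.036],T((405,66))),([.065,-.055,.036],T((690,120))),([-.065,-.055,.036],T((630,440))),([-.065,.055,.036],T((343,395))),([.065,0,.096],T((570,82))),([-.065,0,.096],T((512,437)))]
sp=[([-.065,-.055,0],S((125,552))),([.065,-.055,0],S((404,550))),([.065,0.006,.096],S((398,298))),([-.065,0.006,.096],S((106,305)))]
def W(x,P):
    c,s=np.cos(x[2]),np.sin(x[2]);P=np.array(P);return np.c_[c*P[:,0]-s*P[:,1]+x[0],s*P[:,0]+c*P[:,1]+x[1],P[:,2]]
def res(x,sets=('top','side')):
    r=[]
    for n,l in(('top',tp),('side',sp)):
        if n in sets: r.append((proj(n,W(x,[a for a,_ in l]))-np.array([b for _,b in l])).ravel())
    return np.concatenate(r)
for sets in (('top',),('side',),('top','side')):
    q=least_squares(res,[.5,-.1,0],args=(sets,));print(sets,q.x,np.round(q.fun,1))
x=q.x
k=onz('top',T((118,170)),.125);ks=onz('side',S((263,58)),.125);print('knob',k,ks)
# expected knob in tote frame (0?,.089+.0625)
print('exp knob',W(x,[[0,.1515,.125]]), 'handle',x[:2])
for n,p in(('ing top',T((612,157))),('ing2',T((510,135)))): print(n,onz('top',p,.015))
# boundaries
print('edges',onz('top',(330,326),0),onz('top',(452,230),0),onz('top',(440,305),.025),onz('top',(340,172),.03))
```

```text
('top',) [ 0.50488986 -0.09790366 -0.15665613] [-0.1 -1.5  0.8 -1.7  0.9  2.4  0.   1.1 -0.2 -1.  -1.2  0.7]
('side',) [ 0.50864298 -0.09998657 -0.15696826] [-2.7  1.5  1.4  0.1  1.2 -1.2  0.1 -1. ]
('top', 'side') [ 0.50677266 -0.09864034 -0.15198953] [ 0.1 -2.2  1.  -2.7  1.4  1.5  0.5  0.4 -0.  -1.9 -0.7 -0.2 -3.6  1.2
  0.3 -0.5  0.  -1.6 -1.1 -1.2]
knob [0.53198219 0.04877037 0.125     ] [0.53455108 0.0477314  0.125     ]
exp knob [[0.52971052 0.05111314 0.125     ]] handle [ 0.50677266 -0.09864034]
ing top [ 0.54260457 -0.13462989  0.015     ]
ing2 [ 0.55008371 -0.09573255  0.015     ]
edges [ 0.38010224 -0.01984676  0.        ] [ 0.60724583 -0.29791643  0.        ] [ 0.4357283  -0.26516672  0.025     ] [ 0.73123309 -0.0343438   0.03      ]
```

Both cameras agree within about 4 mm: tote at (0.506,-0.099) with yaw -0.155, knob at (0.532,0.049). Next I'll compute the approach in tool axes.

```bash
cat >> h.py <<'E'
def Rt(yaw,flip=0):
    x=np.array([0,0,-1.]);y=np.array([-np.sin(yaw),np.cos(yaw),0])*(-1 if flip else 1)
    return R.from_matrix(np.c_[x,y,np.cross(x,y)])
def row(p,Rg,o=None):
    o=o or get_obs();R0=R.from_rotvec(o['orientation'])
    return np.round(np.r_[(R0.inv()*Rg).as_rotvec(),R0.inv().apply(np.array(p)-o['tcp_pos'])],4)
E
python3 - <<'E'
from h import *
o=get_obs();print(np.round(R.from_rotvec(o['orientation']).as_matrix(),3),o['joints'])
for f in(0,1):print(f,row([.532,.051,.19],Rt(-.155,f)))
E
```

```text
[[-0.001  0.296 -0.955]
 [ 0.001 -0.955 -0.296]
 [-1.    -0.001  0.   ]] [ 1.16189291  0.47765988  0.02237422  1.55618174 -0.01145005  1.10932286
 -0.08306205]
0 [-2.6857e+00 -1.9000e-03  7.0000e-04  4.1300e-02 -5.6560e-01 -5.2330e-01]
1 [ 4.559e-01  5.000e-04  1.400e-03  4.130e-02 -5.656e-01 -5.233e-01]
```

Request:
{"fn": "apply_moves", "kwargs": {
  "series": "0.04 0 0 0 -0.045 -0.042 0.5; 0.08 0 0 0 -0.09 -0.083 0; 0.12 0 0 0 -0.135 -0.125 0; 0.16 0 0 0 -0.18 -0.167 0; 0.2 0 0 0 -0.225 -0.208 0; 0.24 0 0 0 -0.27 -0.25 0; 0.28 0 0 0 -0.315 -0.29 0; 0.32 0 0 0 -0.36 -0.333 0; 0.36 0 0 0 -0.405 -0.375 0; 0.4 0 0 0.01 -0.45 -0.417 0; 0.43 0 0 0.02 -0.495 -0.458 0; 0.456 0 0 0.025 -0.53 -0.49 0",
  "force": 100
}}

```text
clock: 1.65
tcp_pos: [0.5113, 0.0092, 0.2058]
orientation: [-2.14, 0.165, 2.141]
contact_force: [0.6, -0.0, -0.4]
grip_width: -0.0001
```

Run:
```python
from h import *
o=get_obs();print(o['joints'],o['contact_force'],o['tcp_pos'],o['grip_width'])
print(row([.532,.051,.15],Rt(-.155,1)))
```

```text
[ 0.16557507  0.26113357 -0.35714921  1.94925445  0.11057574  0.95027407
 -1.97024159] [ 0.6264274  -0.04937543 -0.36272692] [0.51132801 0.00922885 0.20577451] -0.00010403178289717102
[ 0.0005  0.0005  0.0003  0.0558 -0.0444 -0.014 ]
```

Request:
{"fn": "apply_moves", "kwargs": {
  "series": "0 0 0 0.02 -0.022 -0.007 0; 0 0 0 0.04 -0.044 -0.014 0; 0 0 0 0.05 -0.044 -0.014 0; 0 0 0 0.05 -0.044 -0.014 0"
}}

```text
clock: 2.15
tcp_pos: [0.5307, 0.0468, 0.1556]
orientation: [-2.139, 0.168, 2.143]
contact_force: [-0.9, 0.6, 0.3]
grip_width: -0.0
```

Run:
```python
from h import *
o=get_obs();print(o['contact_force'],o['tcp_pos'])
for n in('side','top','wrist'):
    f=grab_frame(n);cv2.imwrite(f'pics/c_{n}.png',f)
    if n=='side':cv2.imwrite('pics/c_s.png',cv2.resize(f[180:330,230:350],None,fx=4,fy=4,interpolation=cv2.INTER_CUBIC))
print(row([.532,.051,.071],Rt(-.155,1)))
```

```text
[-0.90096347  0.56948656  0.30046967] [0.53069706 0.04684077 0.15556205]
[-0.0019 -0.001  -0.0003  0.086  -0.0042  0.0005]
```

View pics/c_s.png

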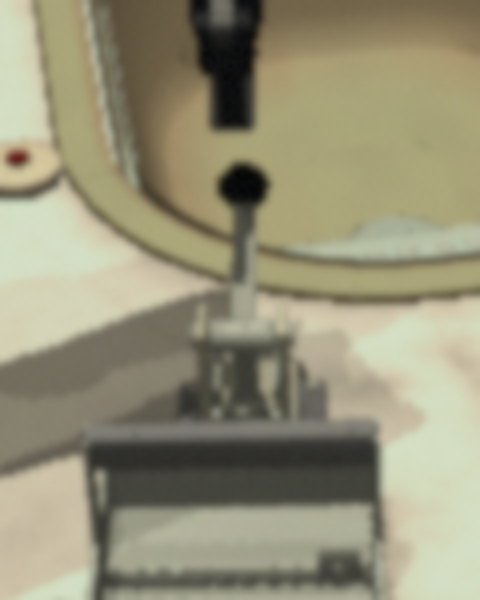

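View pics/c_wrist.png

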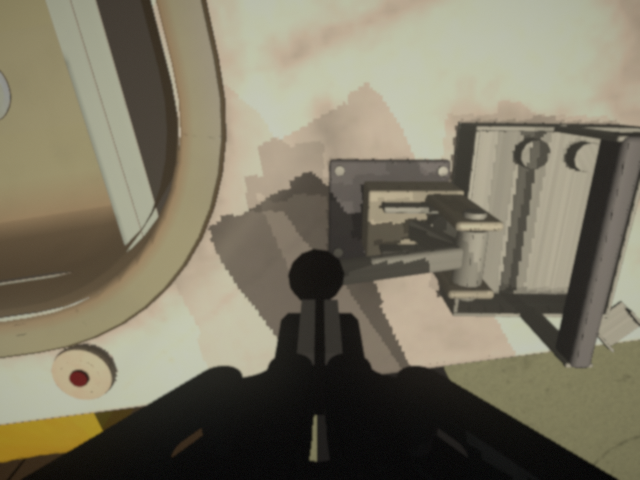

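The fingers are over the knob: in the wrist image the knob is at (317,275), and in the side crop it is at (243,182). I'll cross-check the knob position from the wrist view and the tip offset.

Run:
```python
from h import *
print(onz('wrist',(317,275),.122), onz('side',(230+243/4,180+182/4),.122), proj('side',[get_obs()['tcp_pos']]),(230+232/4,180+130/4))
```

```text
[0.5359276  0.04666872 0.122     ] [0.53455998 0.04875786 0.122     ] [[288.6087861  210.86030016]] (288.0, 212.5)
```

Request:
{"fn": "apply_moves", "kwargs": {
  "series": "0 0 0 0.015 -0.003 -0.002 0; 0 0 0 0.03 -0.003 -0.002 0; 0 0 0 0.038 -0.003 -0.002 0; 0 0 0 0.046 -0.003 -0.002 0; 0 0 0 0.054 -0.003 -0.002 0; 0 0 0 0.062 -0.003 -0.002 0; 0 0 0 0.07 -0.003 -0.002 0; 0 0 0 0.076 -0.003 -0.002 0; 0 0 0 0.08 -0.003 -0.002 0; 0 0 0 0.08 -0.003 -0.002 0"
}}

```text
clock: 3.55
tcp_pos: [0.534, 0.0501, 0.0761]
orientation: [-2.14, 0.168, 2.141]
contact_force: [0.2, -1.1, 2.0]
grip_width: 0.0
```

Run:
```python
from h import *
o=get_obs();print(o['contact_force'],o['tcp_pos'])
f=grab_frame('side');g=cv2.imwrite('pics/d_s.png',cv2.resize(f[180:330,230:350],None,fx=4,fy=4,interpolation=cv2.INTER_CUBIC))
cv2.imwrite('pics/d_w.png',grab_frame('wrist'))
```

```text
[ 0.22336865 -1.10936645  2.00043771] [0.53403102 0.05008211 0.07610967]
```

View pics/d_s.png

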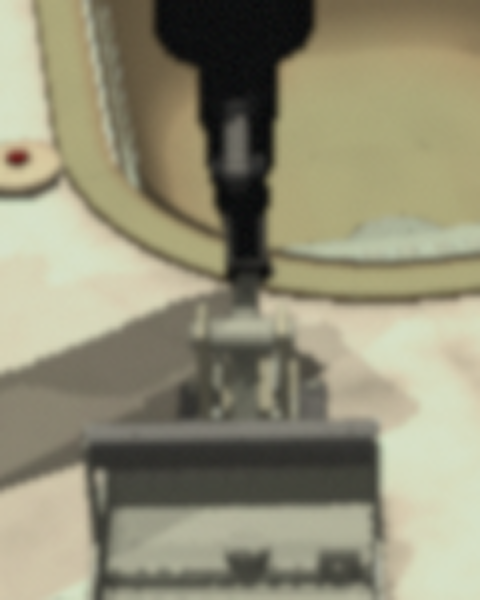

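View pics/d_w.png

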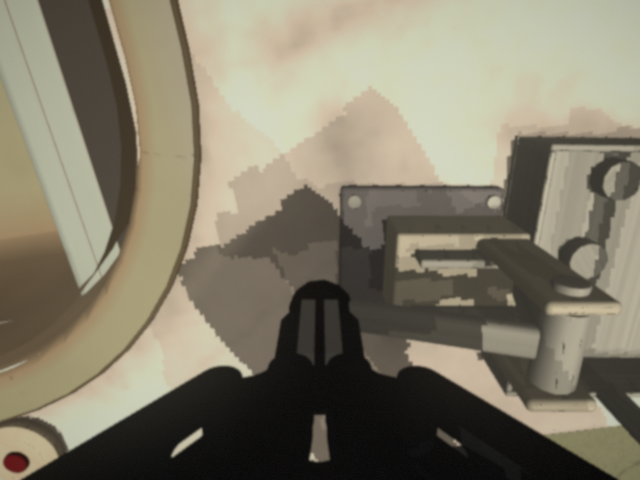

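A third ingot is now visible in the tote (side crop (245,562), wrist (585,258)). I'll press the last few mm onto the stop.

Request:
{"fn": "apply_moves", "kwargs": {
  "series": "0 0 0 0.003 0 0 0; 0 0 0 0.006 0 0 0; 0 0 0 0.008 0 0 0; 0 0 0 0.008 0 0 0; 0 0 0 0.008 0 0 0"
}}

```text
clock: 4.28
tcp_pos: [0.5346, 0.0503, 0.0712]
orientation: [-2.143, 0.169, 2.139]
contact_force: [-9.5, -3.5, 33.7]
grip_width: -0.0
```

At the stop (34 N, z = 0.071). Releasing slowly now, then rising.

Request:
{"fn": "apply_moves", "kwargs": {
  "series": "0 0 0 -0.008 0 0 0; 0 0 0 -0.018 0 0 0; 0 0 0 -0.028 0 0 0; 0 0 0 -0.038 0 0 0; 0 0 0 -0.048 0 0 0; 0 0 0 -0.06 0 0 0; 0 0 0 -0.08 0 0 0; 0 0 0 -0.11 0.02 0 0.3; 0 0 0 -0.14 0.05 0.005 0.5; 0 0 0 -0.145 0.08 0.01 0.6; 0 0 0 -0.145 0.11 0.015 0.6; 0 0 0 -0.145 0.13 0.02 0.6"
}}

```text
clock: 5.78
tcp_pos: [0.4935, -0.0762, 0.2137]
orientation: [-2.14, 0.168, 2.14]
contact_force: [0.0, 0.0, -0.1]
grip_width: 0.0512
```

Run:
```python
from h import *
o=get_obs();print(o['contact_force'],o['tcp_pos'],o['joints'],o['grip_width'])
for n in('side','top','wrist'):
    f=grab_frame(n);cv2.imwrite(f'pics/e_{n}.png',f)
    if n=='side':cv2.imwrite('pics/e_s.png',cv2.resize(f[180:330,230:350],None,fx=4,fy=4,interpolation=cv2.INTER_CUBIC))
```

```text
[ 0.03262207  0.0197455  -0.12690635] [ 0.49345708 -0.07616043  0.21373047] [ 0.30735934  0.22787048 -0.32098478  1.96906499  0.08756711  0.9578506
 -1.78376874] 0.051221656335529636
```

View pics/e_s.png

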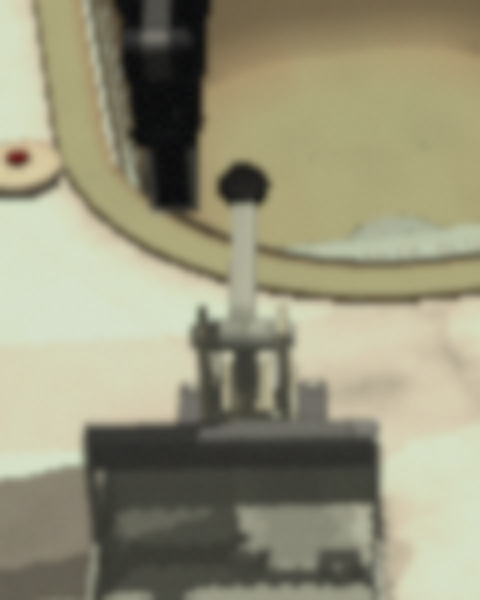

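View pics/e_wrist.png

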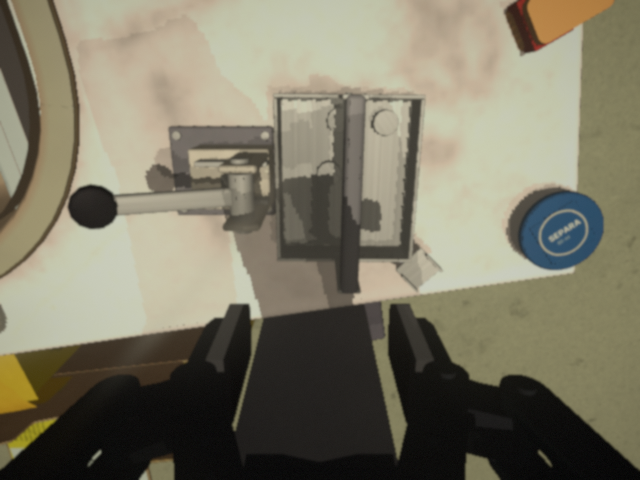

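View pics/e_top.png

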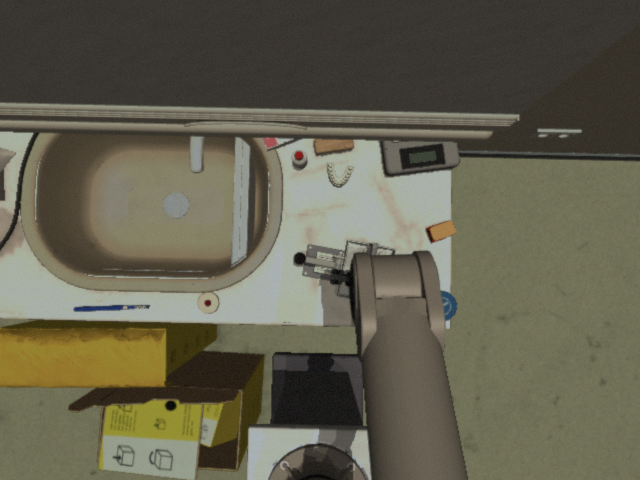

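The lever is back up, with the knob at the same pixel as before. All three ingots are in the tote: wrist (385,122), (335,120), (328,168). I'll localise the handle from this view.

Run:
```python
from h import *
f=cv2.imread('pics/e_wrist.png');cv2.imwrite('pics/e_wz.png',cv2.resize(f[85:300,260:450],None,fx=2.79,fy=2.79,interpolation=cv2.INTER_CUBIC))
```

```text
(no output)
```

View pics/e_wz.png

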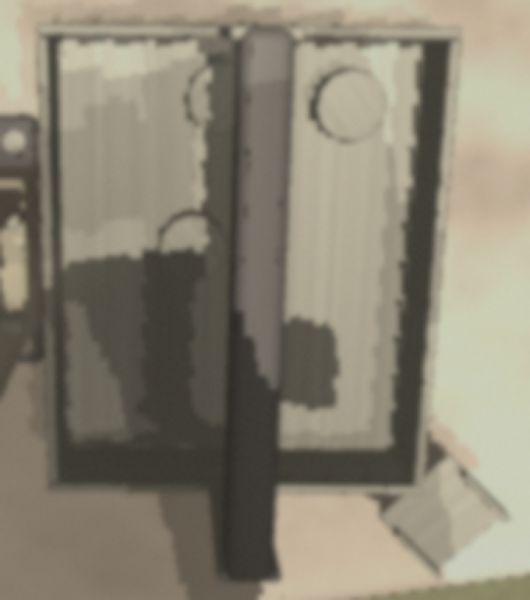

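Run:
```python
from h import *
from scipy.optimize import least_squares
T=lambda p:np.array(p)/2.79+[260,85]
pts=[([.065,.055,.036],(40,28)),([.065,-.055,.036],(460,30)),([-.065,-.055,.036],(428,490)),([-.065,.055,.036],(50,487)),
([.065,.006,.096],(240,33)),([.065,-.006,.096],(293,33)),([-.065,.006,.096],(227,578)),([-.065,-.006,.096],(277,578))]
A=np.array([a for a,_ in pts]);B=np.array([T(b) for _,b in pts])
def W(x,P):
    c,s=np.cos(x[2]),np.sin(x[2]);return np.c_[c*P[:,0]-s*P[:,1]+x[0],s*P[:,0]+c*P[:,1]+x[1],P[:,2]]
q=least_squares(lambda x:(proj('wrist',W(x,A))-B).ravel(),[.506,-.099,-.155],loss='soft_l1');print(q.x,q.fun.round(1))
q2=least_squares(lambda x:(proj('wrist',W(x,A[4:]))-B[4:]).ravel(),[.506,-.099,-.155]);print(q2.x,q2.fun.round(1))
for x in(q.x,q2.x):
  print(row([x[0],x[1],.075],Rt(x[2],1)))
```

```text
[ 0.50701957 -0.09948744 -0.15817821] [-2.  -0.3  0.8 -0.9 -0.6  2.4 -0.1  3.4 -0.4 -1.9  1.2 -1.9  0.3  4.2
  0.   4.3]
[ 0.5074683  -0.09938458 -0.15742178] [-0.8 -2.7  0.8 -2.7  0.1  3.7 -0.1  3.7]
[ 8.000e-04  1.000e-04 -1.000e-04  1.385e-01  2.180e-02 -1.680e-02]
[ 1.000e-04  1.000e-04 -1.000e-04  1.385e-01  2.160e-02 -1.720e-02]
```

Request:
{"fn": "apply_moves", "kwargs": {
  "series": "0 0 0 0.02 0.011 -0.009 0.5; 0 0 0 0.04 0.0217 -0.017 0.5; 0 0 0 0.06 0.0217 -0.017 0.5; 0 0 0 0.08 0.0217 -0.017 0.5; 0 0 0 0.1 0.0217 -0.017 0.5; 0 0 0 0.12 0.0217 -0.017 0.5; 0 0 0 0.135 0.0217 -0.017 0.5; 0 0 0 0.145 0.0217 -0.017 0.5; 0 0 0 0.1465 0.0217 -0.017 0.5; 0 0 0 0.1465 0.0217 -0.017 0.5"
}}

```text
clock: 7.18
tcp_pos: [0.508, -0.0987, 0.0672]
orientation: [-2.141, 0.166, 2.14]
contact_force: [-0.2, -0.9, -0.5]
grip_width: 0.0427
```

Run:
```python
from h import *
o=get_obs();print(o['contact_force'],o['tcp_pos'],o['joints'],o['grip_width'])
for n in('side','wrist'):
    f=grab_frame(n);cv2.imwrite(f'pics/f_{n}.png',f)
    if n=='side':cv2.imwrite('pics/f_s.png',cv2.resize(f[180:330,230:350],None,fx=4,fy=4,interpolation=cv2.INTER_CUBIC))
```

```text
[-0.18943957 -0.86929765 -0.48596435] [ 0.50802882 -0.0987088   0.06716313] [ 0.28758454  0.46129025 -0.26631592  2.04730485  0.1933788   0.6555499
 -1.83192056] 0.04267299664775758
```

View pics/f_s.png

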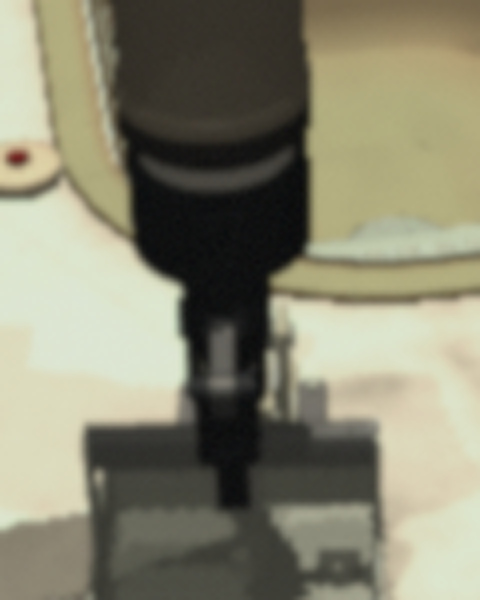

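View pics/f_wrist.png

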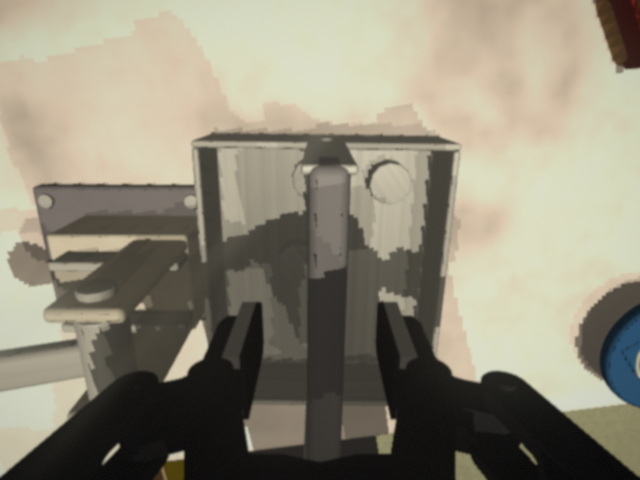

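The bar is between the fingers, about 2 mm to their right. I'll centre on it and close.

Request:
{"fn": "apply_moves", "kwargs": {
  "series": "0 0 0 0 0.002 0 0.5; 0 0 0 0 0.002 0 0.3; 0 0 0 0 0.002 0 0.2; 0 0 0 0 0.002 0 0; 0 0 0 0 0.002 0 0; 0 0 0 0 0.002 0 0; 0 0 0 0 0.002 0 0; 0 0 0 0 0.002 0 0",
  "force": 100
}}

```text
clock: 8.28
tcp_pos: [0.5074, -0.1008, 0.0671]
orientation: [-2.141, 0.167, 2.14]
contact_force: [-2.0, 0.6, 5.3]
grip_width: 0.0105
```

Request:
{"fn": "apply_moves", "kwargs": {
  "series": "0 0 0 -0.003 0 0 0; 0 0 0 -0.008 0.001 0 0; 0 0 0 -0.016 0.003 0 0; 0 0 0 -0.026 0.006 0 0; 0 0 0 -0.038 0.01 0 0; 0 0 0 -0.05 0.014 0 0; 0 0 0 -0.064 0.018 0 0; 0 0 0 -0.078 0.022 0 0; 0 0 0 -0.092 0.026 0 0; 0 0 0 -0.104 0.03 0 0; 0 0 0 -0.114 0.034 0 0; 0 0 0 -0.12 0.036 0 0"
}}

```text
clock: 9.78
tcp_pos: [0.5018, -0.1367, 0.1874]
orientation: [-2.141, 0.167, 2.14]
contact_force: [-0.8, -0.9, -3.2]
grip_width: 0.0105
```

Run:
```python
from h import *
o=get_obs();print(o['contact_force'],o['moment'],o['tcp_pos'],o['joints'],o['grip_width'])
for n in('side','wrist'):
    f=grab_frame(n);cv2.imwrite(f'pics/g_{n}.png',f)
```

```text
[-0.76420995 -0.86822495 -3.18661158] [ 0.00454784  0.00339387 -0.00434124] [ 0.50180669 -0.13669785  0.18742751] [ 0.39227565  0.29069034 -0.29248035  1.95283912  0.10486832  0.91202114
 -1.67929017] 0.01050102477724852
```

View pics/g_side.png

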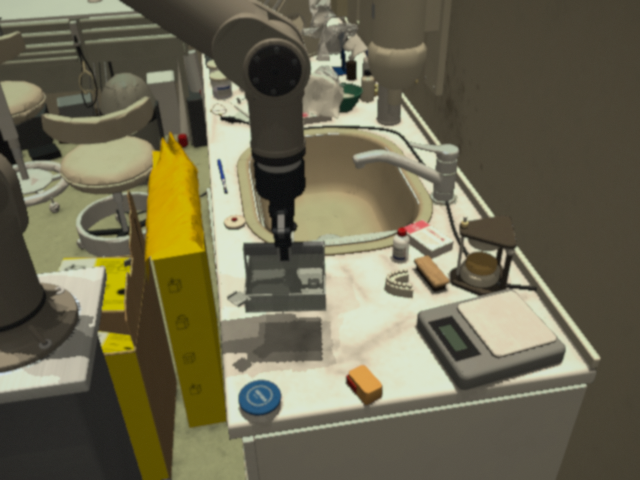

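View pics/g_wrist.png

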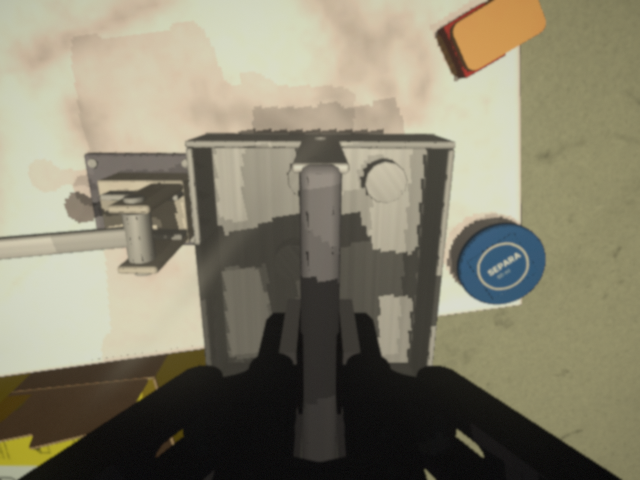

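Tote lifted cleanly (3.2 N ≈ tote plus three ingots) and the bystanders are untouched. Next I'll move it to open space, then tilt.

Run:
```python
from h import *
print(row([.57,-.20,.26],Rt(-.157,1)))
```

```text
[ 0.0014 -0.0009 -0.0001 -0.0725  0.0521 -0.077 ]
```

Request:
{"fn": "apply_moves", "kwargs": {
  "series": "0 0 0 -0.003 0.002 -0.003 0; 0 0 0 -0.009 0.006 -0.01 0; 0 0 0 -0.017 0.012 -0.018 0; 0 0 0 -0.026 0.018 -0.027 0; 0 0 0 -0.035 0.025 -0.037 0; 0 0 0 -0.044 0.032 -0.047 0; 0 0 0 -0.053 0.038 -0.056 0; 0 0 0 -0.061 0.044 -0.065 0; 0 0 0 -0.067 0.048 -0.071 0; 0 0 0 -0.071 0.051 -0.075 0; 0 0 0 -0.0725 0.052 -0.077 0; 0 0 0 -0.0725 0.052 -0.077 0"
}}

```text
clock: 11.38
tcp_pos: [0.5697, -0.1995, 0.2591]
orientation: [-2.14, 0.166, 2.141]
contact_force: [-0.5, 0.3, -3.4]
grip_width: 0.0103
```

Request:
{"fn": "apply_moves", "kwargs": {
  "series": "0 0.01 -0.01 0 0 0 0; 0 0.025 -0.025 0 0 0 0; 0 0.045 -0.045 0 0 0 0; 0 0.065 -0.065 0 0 0 0; 0 0.085 -0.085 0 0 0 0; 0 0.105 -0.105 0 0 0 0; 0 0.125 -0.125 0 0 0 0; 0 0.145 -0.145 0 0 0 0; 0 0.165 -0.165 0 0 0 0; 0 0.185 -0.185 0 0 0 0; 0 0.2 -0.2 0 0 0 0; 0 0.21 -0.21 0 0 0 0"
}}

```text
clock: 12.88
tcp_pos: [0.5697, -0.1998, 0.2592]
orientation: [-2.267, -0.041, 1.802]
contact_force: [-0.0, 1.2, -4.3]
grip_width: 0.0104
```

Run:
```python
from h import *
o=get_obs();print(o['contact_force'],o['moment'],o['tcp_pos'],o['joints'],o['grip_width'])
print((Rt(-.157,1).inv()*R.from_rotvec(o['orientation'])).as_rotvec())
for n in('side','wrist','top'):
    f=grab_frame(n);cv2.imwrite(f'pics/h_{n}.png',f)
```

```text
[-0.03455992  1.21278269 -4.26066659] [-0.30088943  0.49371011  0.04101722] [ 0.56965386 -0.19975363  0.2592452 ] [ 0.64199656  0.28839385 -0.33282635  1.81219689 -0.19289433  0.89218803
 -1.28730138] 0.010427773375706707
[-0.00146406  0.21042531 -0.21084279]
```

View pics/h_side.png

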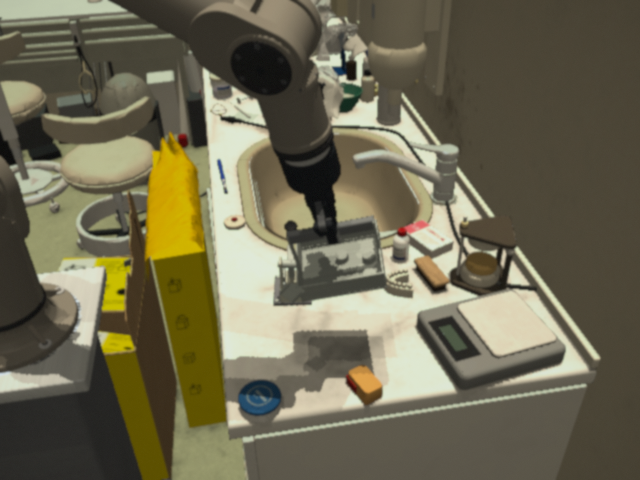

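View pics/h_wrist.png

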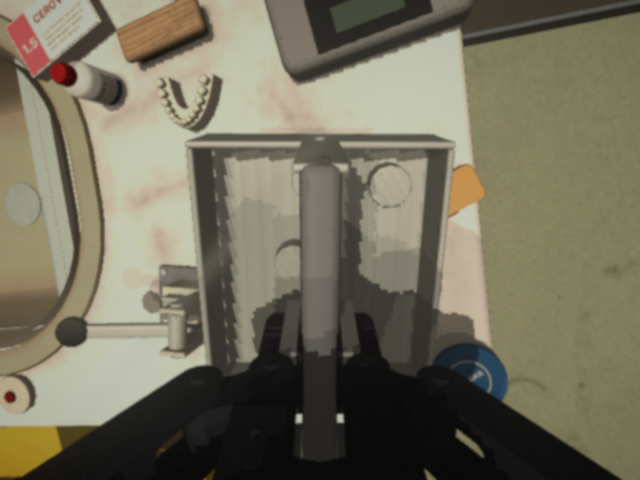

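The tote is at 0.3 rad with no slip in the grip and the lip corner is low. The ingots are only just starting to move, so I'll go on to about 0.6 rad.

Request:
{"fn": "apply_moves", "kwargs": {
  "series": "0 0.01 -0.01 0 0 0 0; 0 0.025 -0.025 0 0 0 0; 0 0.045 -0.045 0 0 0 0; 0 0.065 -0.065 0 0 0 0; 0 0.085 -0.085 0 0 0 0; 0 0.105 -0.105 0 0 0 0; 0 0.125 -0.125 0 0 0 0; 0 0.145 -0.145 0 0 0 0; 0 0.165 -0.165 0 0 0 0; 0 0.185 -0.185 0 0 0 0; 0 0.2 -0.2 0 0 0 0; 0 0.21 -0.21 0 0 0 0"
}}

```text
clock: 14.52
tcp_pos: [0.5696, -0.2, 0.2592]
orientation: [-2.34, -0.231, 1.454]
contact_force: [0.9, -0.6, -2.8]
grip_width: 0.0102
```

Request:
{"fn": "apply_moves", "kwargs": {
  "series": "0 0 0 0 0 0 0; 0 0 0 0 0 0 0; 0 0 0 0 0 0 0; 0 0 0 0 0 0 0"
}}

```text
clock: 15.02
tcp_pos: [0.57, -0.1994, 0.2594]
orientation: [-2.341, -0.232, 1.455]
contact_force: [0.4, 0.7, -4.1]
grip_width: 0.0102
```

Run:
```python
from h import *
o=get_obs();print(o['contact_force'],o['moment'],o['tcp_pos'],o['joints'],o['grip_width'])
print((Rt(-.157,1).inv()*R.from_rotvec(o['orientation'])).as_rotvec())
for n in('side','wrist','top'):
    f=grab_frame(n);cv2.imwrite(f'pics/i_{n}.png',f)
    if n=='side':cv2.imwrite('pics/i_s.png',cv2.resize(f[190:310,260:400],None,fx=5,fy=5,interpolation=cv2.INTER_CUBIC))
```

```text
[ 0.42900516  0.70925558 -4.08032425] [-0.65709213  0.90052171 -0.03691421] [ 0.56996497 -0.19944028  0.25942686] [ 0.8932132   0.2932443  -0.45570354  1.92288918 -0.594075    0.75944627
 -0.8555591 ] 0.010154667496879289
[-0.00216675  0.41977249 -0.42027912]
```

View pics/i_side.png

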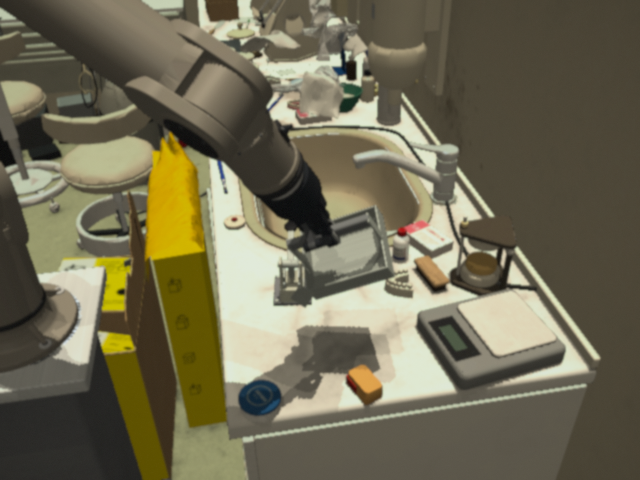

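View pics/i_s.png

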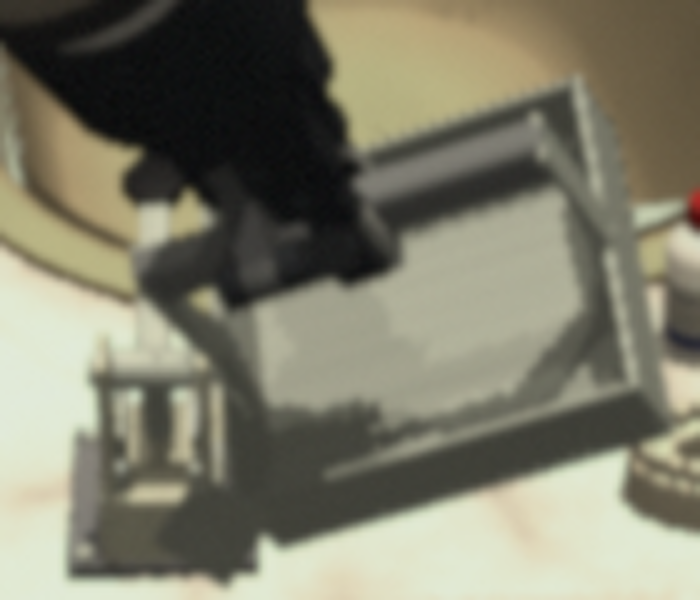

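View pics/i_wrist.png

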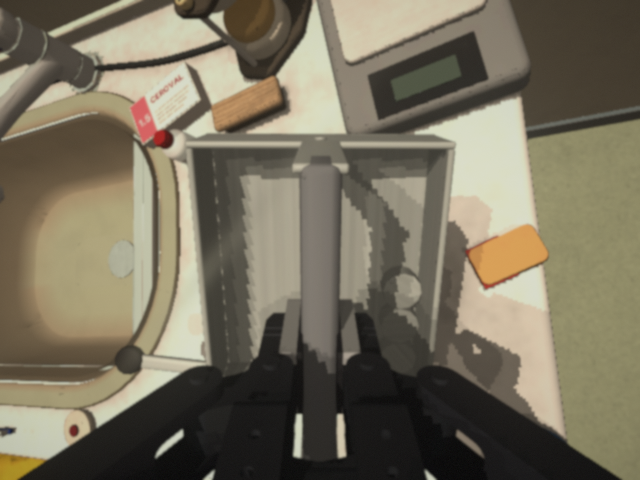

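View pics/i_top.png

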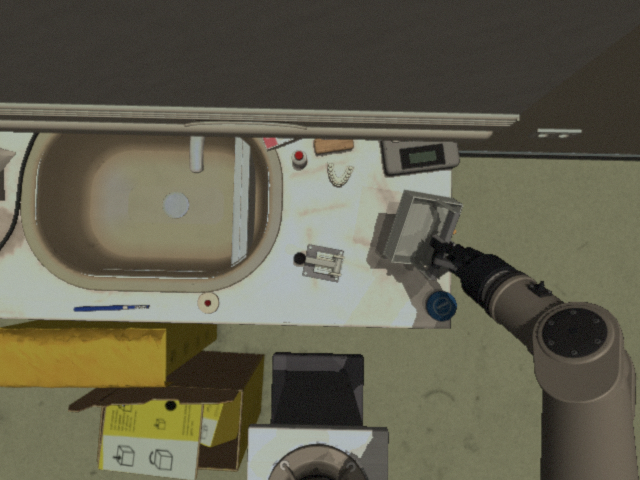

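The tote is steady at 0.59 rad and the bystanders are in place. In the wrist view one ingot shows at (405,288) and another at about (403,350). The corner itself is partly hidden, so I'll brighten the crops and compare against projected tote points.

Run:
```python
from h import *
o=get_obs();Rg=R.from_rotvec(o['orientation'])
# tote frame in tool: xt=-z, yt=-y, zt=-x ; handle centre = TCP -0.019 x, tote origin = handle -0.086 zt
M=Rg.as_matrix();Rt_=np.c_[-M[:,2],-M[:,1],-M[:,0]]
h=o['tcp_pos']-.019*M[:,0]; org=h-.086*Rt_[:,2]
P=lambda q:org+Rt_@np.array(q)
print('tilt',np.arccos(Rt_[2,2]), 'lip height',P([-.065,-.055,0]),'hi corner',P([.065,.055,.0]))
pts={'corner':[-.062,-.052,.003],'ing at corner top':[-.052,-.042,.015],'next y':[-.052,-.022,.015],'next x':[-.032,-.042,.015],'x2':[-.012,-.042,.015],'rimTR':[.065,-.055,.036],'rimTL':[.065,.055,.036]}
for n in('wrist','side','top'):
  for k,v in pts.items(): print(n,k,proj(n,[P(v)])[0].round())
g=lambda f:np.clip(255*(f/255.)**.5,0,255).astype('uint8')
w=cv2.imread('pics/i_wrist.png');cv2.imwrite('pics/j_w.png',cv2.resize(g(w[230:400,340:460]),None,fx=4,fy=3.5,interpolation=cv2.INTER_CUBIC))
t=cv2.imread('pics/i_top.png');cv2.imwrite('pics/j_t.png',cv2.resize(g(t[180:290,360:480]),None,fx=5,fy=5,interpolation=cv2.INTER_CUBIC))
```

```text
tilt 0.5939594806366822 lip height [ 0.53916781 -0.21317787  0.1563042 ] hi corner [ 0.66111445 -0.1417039   0.25128045]
wrist corner [409. 360.]
wrist ing at corner top [396. 358.]
wrist next y [359. 358.]
wrist next x [398. 325.]
wrist x2 [401. 290.]
wrist rimTR [455. 139.]
wrist rimTL [181. 139.]
side corner [317. 297.]
side ing at corner top [319. 287.]
side next y [318. 275.]
side next x [331. 283.]
side x2 [343. 279.]
side rimTR [388. 267.]
side rimTL [376. 204.]
top corner [431. 257.]
top ing at corner top [432. 254.]
top next y [423. 254.]
top next x [435. 245.]
top x2 [439. 236.]
top rimTR [465. 203.]
top rimTL [414. 195.]
```

View pics/j_w.png

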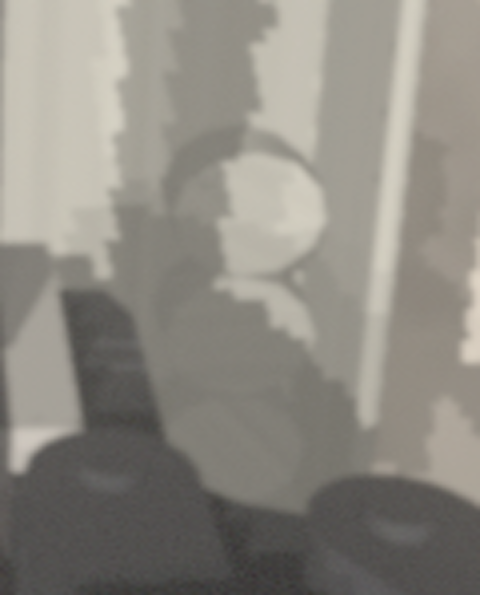

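View pics/j_t.png

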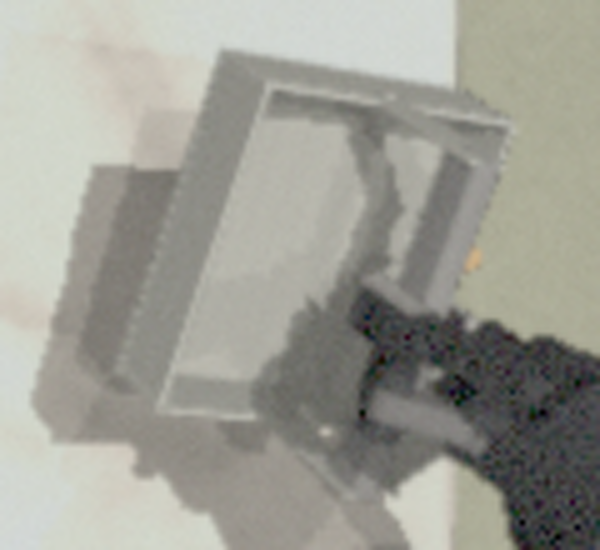

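The three discs in the brightened wrist crop, at (403,290), (400,323) and (400,356), match the projected spots x = -12, -32 and -52 mm along the -y wall. They sit in a touching single file, with the first one in the corner and the last about 51 mm from it. I'd rather have them bunched. Tipping briefly towards -x with some +y should let the last one roll round the others; then I'll tip back straight to the corner.

Run:
```python
from h import *
e=R.from_rotvec
w0=[0,.42,-.42]
for w in([0,.55,0],[0,.52,.3]):
    print(w,(e(w0).inv()*e(w)).as_rotvec().round(3),(e(w).inv()*e([0,.43,-.43])).as_rotvec().round(3))
```

```text
[0, 0.55, 0] [-0.113  0.122  0.401] [ 0.116 -0.112 -0.411]
[0, 0.52, 0.3] [-0.171  0.097  0.693] [ 0.175 -0.086 -0.702]
```

Request:
{"fn": "apply_moves", "kwargs": {
  "series": "-0.01 0.01 0.04 0 0 0 0; -0.03 0.03 0.1 0 0 0 0; -0.05 0.055 0.18 0 0 0 0; -0.075 0.08 0.26 0 0 0 0; -0.095 0.105 0.34 0 0 0 0; -0.113 0.122 0.4 0 0 0 0; -0.13 0.12 0.48 0 0 0 0; -0.145 0.115 0.56 0 0 0 0; -0.155 0.105 0.62 0 0 0 0; -0.165 0.1 0.67 0 0 0 0; -0.17 0.097 0.69 0 0 0 0; -0.17 0.097 0.69 0 0 0 0"
}}

```text
clock: 16.68
tcp_pos: [0.5699, -0.1985, 0.259]
orientation: [2.555, -0.51, -1.513]
contact_force: [0.1, -0.8, -4.1]
grip_width: 0.0102
```

```bash
cat > look.py <<'E'
from h import *
import sys
o=get_obs();print(o['contact_force'],o['tcp_pos'],o['joints'].round(2),o['grip_width'])
M=R.from_rotvec(o['orientation']).as_matrix();Q=np.c_[-M[:,2],-M[:,1],-M[:,0]]
print('tilt',np.arccos(Q[2,2]),'downdir tote',-Q.T[:2,2]*1 if 0 else (Q.T@np.array([0,0,-1]))[:2])
g=lambda f:np.clip(255*(f/255.)**.55,0,255).astype('uint8')
f=grab_frame('wrist');cv2.imwrite(f'pics/{sys.argv[1]}_w.png',g(f))
f=grab_frame('top');cv2.imwrite(f'pics/{sys.argv[1]}_t.png',f)
f=grab_frame('side');cv2.imwrite(f'pics/{sys.argv[1]}_s.png',f)
E
python3 look.py k
```

```text
[ 0.12165352 -0.75087864 -4.05544325] [ 0.56993219 -0.19852218  0.25900399] [ 0.17  0.12 -0.12  2.13  0.77  0.52 -2.29] 0.010221750696271084
tilt 0.5983366684703376 downdir tote [-0.4895151   0.27865176]
```

View pics/k_w.png

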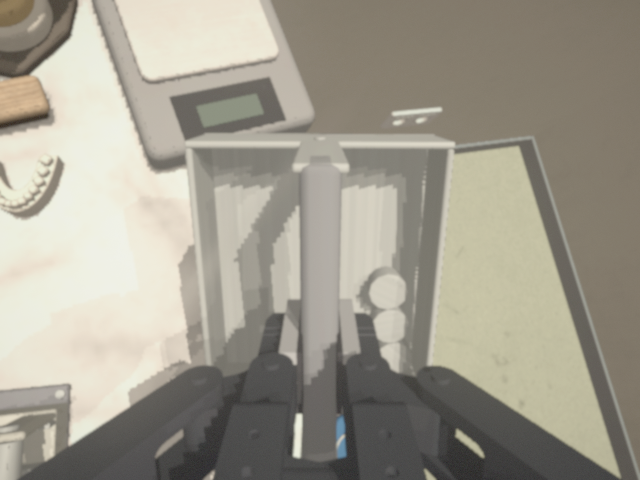

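View pics/k_s.png

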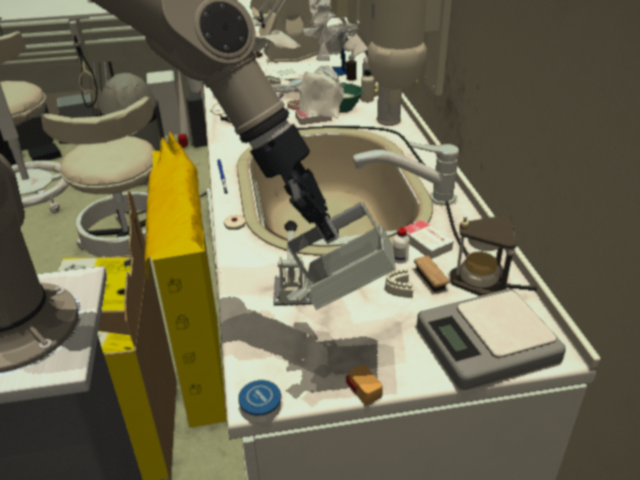

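The column has come off the wall and is leaning (third disc at (388,290), second at (390,325)). I'll hold there a little longer.

Request:
{"fn": "apply_moves", "kwargs": {
  "series": "0 0 0 0 0 0 0; 0 0 0 0 0 0 0"
}}

```text
clock: 17.08
tcp_pos: [0.5697, -0.1999, 0.2593]
orientation: [2.555, -0.513, -1.512]
contact_force: [0.2, -0.4, -2.5]
grip_width: 0.0105
```

```bash
python3 look.py l
```

```text
[ 0.17195964 -0.44206912 -2.51912397] [ 0.56965122 -0.19990145  0.25933681] [ 0.17  0.12 -0.12  2.13  0.77  0.52 -2.29] 0.010466707147950012
tilt 0.5992656272290218 downdir tote [-0.49000038  0.27935011]
```

View pics/l_w.png

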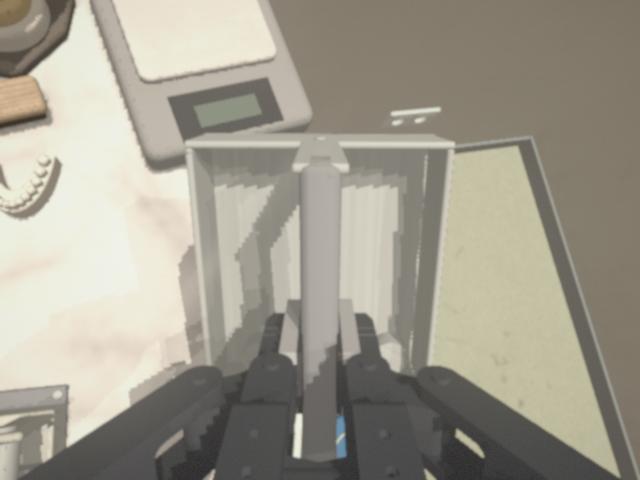

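The column collapsed: one disc is still by the corner at about (390,357), and the others have gone against the -x wall behind the fingers. Tipping back straight to the corner.

Request:
{"fn": "apply_moves", "kwargs": {
  "series": "0.015 -0.008 -0.06 0 0 0 0; 0.035 -0.02 -0.15 0 0 0 0; 0.06 -0.03 -0.25 0 0 0 0; 0.085 -0.042 -0.35 0 0 0 0; 0.11 -0.055 -0.45 0 0 0 0; 0.135 -0.065 -0.54 0 0 0 0; 0.152 -0.075 -0.61 0 0 0 0; 0.165 -0.08 -0.66 0 0 0 0; 0.173 -0.085 -0.69 0 0 0 0; 0.175 -0.086 -0.7 0 0 0 0; 0.175 -0.086 -0.7 0 0 0 0; 0.175 -0.086 -0.7 0 0 0 0"
}}

```text
clock: 18.73
tcp_pos: [0.5699, -0.199, 0.2595]
orientation: [-2.343, -0.241, 1.437]
contact_force: [-0.1, 0.3, -4.1]
grip_width: 0.0106
```

Request:
{"fn": "apply_moves", "kwargs": {
  "series": "0 0 0 0 0 0 0; 0 0 0 0 0 0 0; 0 0 0 0 0 0 0; 0 0 0 0 0 0 0"
}}

```text
clock: 19.23
tcp_pos: [0.5698, -0.1996, 0.2593]
orientation: [-2.342, -0.24, 1.437]
contact_force: [-0.1, 0.5, -4.0]
grip_width: 0.01
```

```bash
python3 look.py m
python3 - <<'E'
import cv2
w=cv2.imread('pics/m_w.png');cv2.imwrite('pics/m_wz.png',cv2.resize(w[230:400,330:460],None,fx=4,fy=3.5,interpolation=cv2.INTER_CUBIC))
E
```

```text
[-0.12400286  0.50148747 -4.00508784] [ 0.56980266 -0.19961357  0.25933168] [ 0.83  0.28 -0.37  1.93 -0.66  0.77 -0.8 ] 0.01004871851224686
tilt 0.6093968910533969 downdir tote [-0.40444125 -0.40501623]
```

View pics/m_w.png

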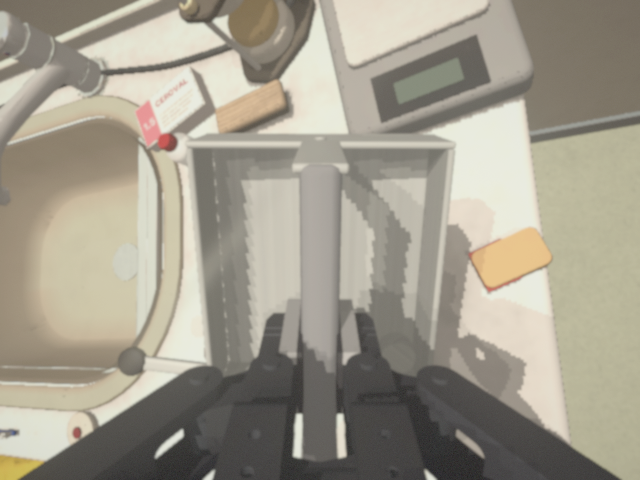

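View pics/m_wz.png

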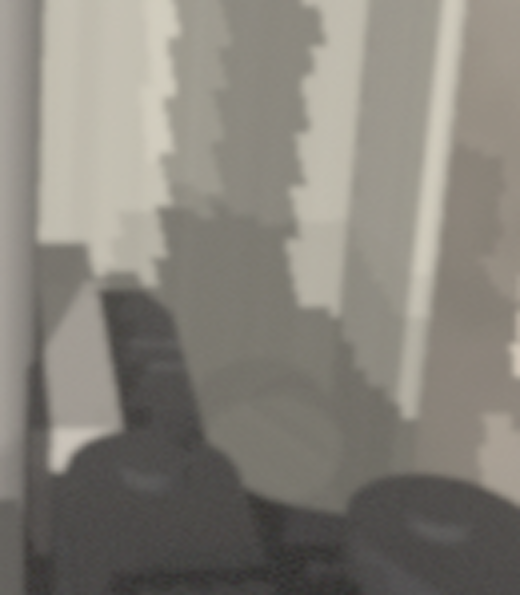

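View pics/m_s.png

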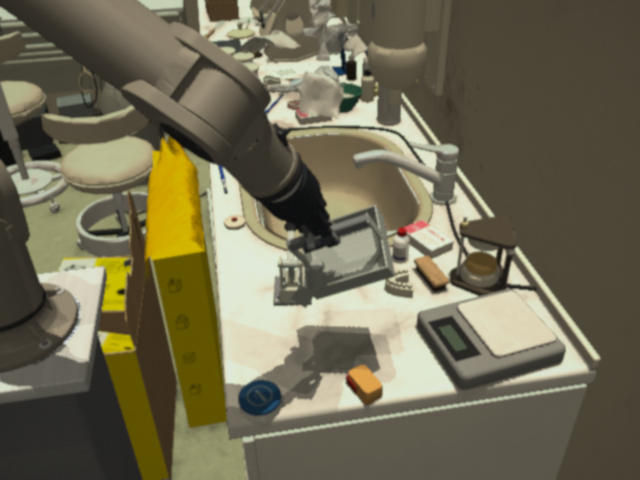

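One disc is in the corner, but the other two are now filed along the -x wall, hidden behind the fingers. I'll do the mirror move in gentle steps (tip to -y with growing +x), looking after each, so that only one disc comes over to the visible spot at about (398,325).

Run:
```python
from h import *
e=R.from_rotvec
w0=[0,.43,-.43]
for w in([0,.2,-.52],[0,0,-.54],[0,-.12,-.54],[0,-.2,-.54]):
    print(w,(e(w0).inv()*e(w)).as_rotvec().round(3),(e(w).inv()*e([0,.43,-.43])).as_rotvec().round(3))
```

```text
[0, 0.2, -0.52] [ 0.067 -0.219 -0.083] [-0.067  0.219  0.083]
[0, 0, -0.54] [ 0.114 -0.411 -0.102] [-0.114  0.411  0.102]
[0, -0.12, -0.54] [ 0.14  -0.527 -0.103] [-0.14   0.527  0.103]
[0, -0.2, -0.54] [ 0.157 -0.604 -0.104] [-0.157  0.604  0.104]
```

Request:
{"fn": "apply_moves", "kwargs": {
  "series": "0.01 -0.03 -0.01 0 0 0 0; 0.03 -0.09 -0.03 0 0 0 0; 0.05 -0.16 -0.06 0 0 0 0; 0.067 -0.22 -0.083 0 0 0 0; 0.085 -0.29 -0.09 0 0 0 0; 0.1 -0.36 -0.098 0 0 0 0; 0.114 -0.41 -0.102 0 0 0 0; 0.127 -0.46 -0.103 0 0 0 0; 0.135 -0.5 -0.103 0 0 0 0; 0.14 -0.525 -0.103 0 0 0 0; 0.14 -0.525 -0.103 0 0 0 0; 0.14 -0.525 -0.103 0 0 0 0"
}}

```text
clock: 20.88
tcp_pos: [0.5697, -0.1998, 0.2593]
orientation: [-1.78, -0.378, 1.922]
contact_force: [0.2, 0.0, -3.3]
grip_width: 0.0105
```

```bash
python3 look.py n
```

```text
[ 0.18372657  0.04039228 -3.32549329] [ 0.5697143  -0.19980473  0.25929044] [ 0.66  0.53 -0.26  1.52 -0.36  1.38 -1.19] 0.010544154377575029
tilt 0.554005576107175 downdir tote [ 0.11143916 -0.51415979]
```

View pics/n_w.png

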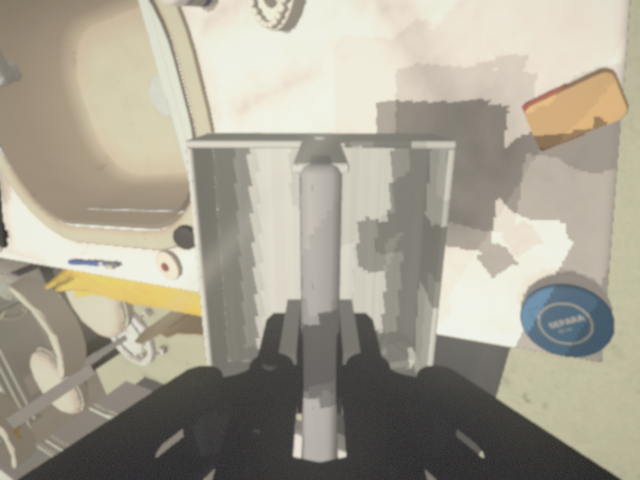

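View pics/n_s.png

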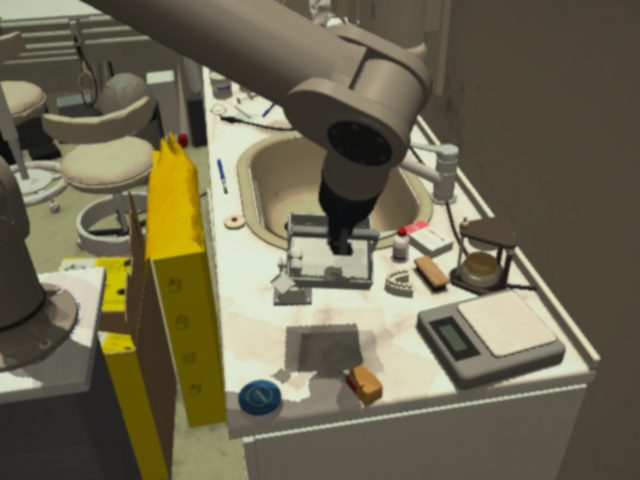

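Run:
```python
import cv2
w=cv2.imread('pics/n_s.png');cv2.imwrite('pics/n_sz.png',cv2.resize(w[200:310,270:390],None,fx=5,fy=5,interpolation=cv2.INTER_CUBIC))
from h import *
e=R.from_rotvec
for a in(-.2,-.25,-.3):print((e([0,-.12,-.54]).inv()*e([0,a,-.54])).as_rotvec().round(3))
```

```text
[ 0.021 -0.076 -0.001]
[ 0.034 -0.124 -0.002]
[ 0.047 -0.171 -0.003]
```

View pics/n_sz.png

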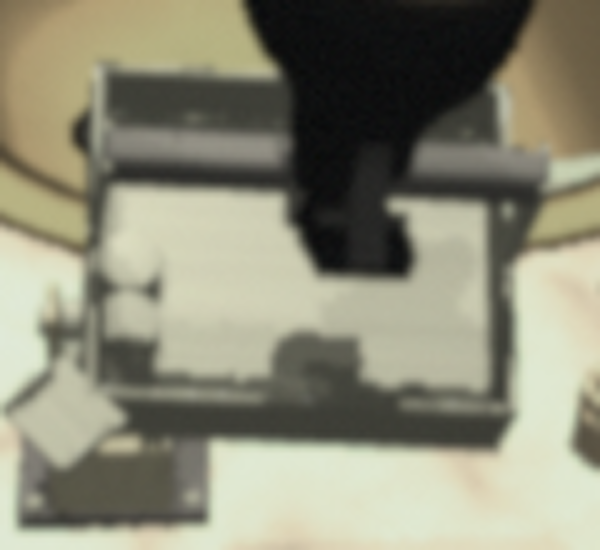

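The side view now shows them clearly: a single file along the -x wall at crop (130,260), (130,315) and the dark corner disc at about (128,360). I'll raise the +x bias in small steps.

Request:
{"fn": "apply_moves", "kwargs": {
  "series": "0.01 -0.04 0 0 0 0 0; 0.021 -0.076 0 0 0 0 0; 0.021 -0.076 0 0 0 0 0"
}}

```text
clock: 21.4
tcp_pos: [0.5701, -0.1994, 0.2591]
orientation: [-1.697, -0.384, 1.991]
contact_force: [-0.2, -1.1, -3.7]
grip_width: 0.0103
```

```bash
cat > s.py <<'E'
from h import *
import sys
f=grab_frame('side');cv2.imwrite(f'pics/{sys.argv[1]}.png',cv2.resize(f[200:310,270:390],None,fx=5,fy=5,interpolation=cv2.INTER_CUBIC))
E
python3 s.py p1
```

```text
(no output)
```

View pics/p1.png

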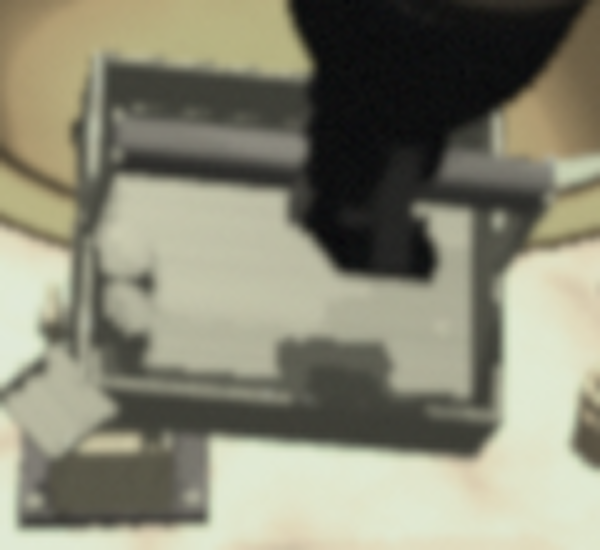

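The column is still standing, so I'll add another small step.

Request:
{"fn": "apply_moves", "kwargs": {
  "series": "0.007 -0.025 0 0 0 0 0; 0.013 -0.048 0 0 0 0 0; 0.013 -0.048 0 0 0 0 0"
}}

```text
clock: 21.82
tcp_pos: [0.5701, -0.1994, 0.259]
orientation: [-1.643, -0.387, 2.034]
contact_force: [-0.3, -0.1, -3.4]
grip_width: 0.0106
```

```bash
python3 s.py p2
```

```text
(no output)
```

View pics/p2.png

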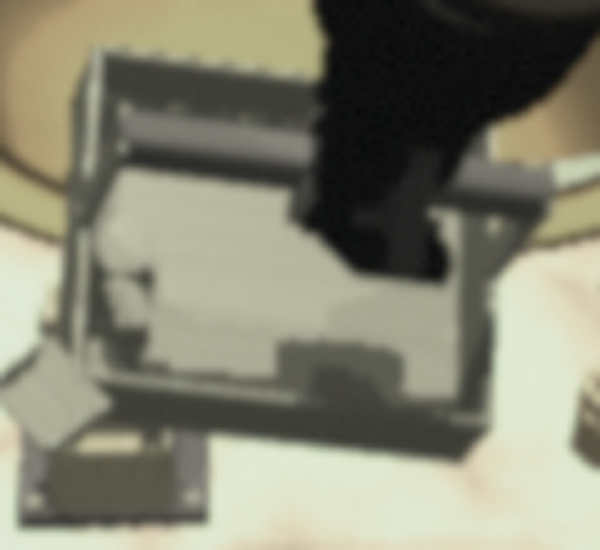

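Request:
{"fn": "apply_moves", "kwargs": {
  "series": "0.008 -0.025 0 0 0 0 0; 0.013 -0.047 0 0 0 0 0"
}}

```text
clock: 22.12
tcp_pos: [0.5698, -0.1996, 0.2594]
orientation: [-1.589, -0.389, 2.074]
contact_force: [-0.2, -0.4, -2.9]
grip_width: 0.0107
```

```bash
python3 s.py p3
```

```text
(no output)
```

View pics/p3.png

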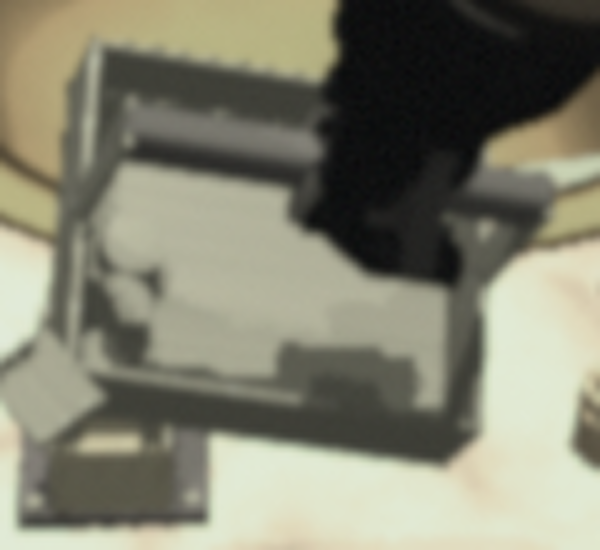

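The discs have begun to come off the wall. I'll advance one row at a time.

Request:
{"fn": "apply_moves", "kwargs": {
  "series": "0 0 0 0 0 0 0"
}}

```text
clock: 22.3
tcp_pos: [0.57, -0.1994, 0.2591]
orientation: [-1.59, -0.389, 2.074]
contact_force: [1.0, 0.0, -3.7]
grip_width: 0.0106
```

```bash
python3 s.py p4
```

```text
(no output)
```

View pics/p4.png

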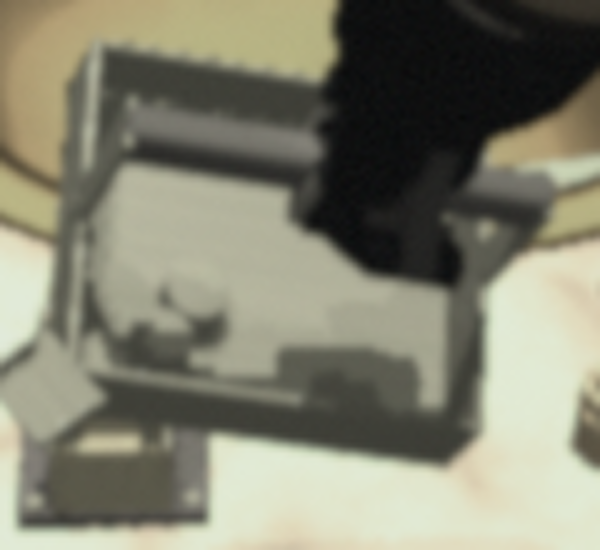

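Now bunched: one disc by the -x wall at (125,295), one at (195,290), and the corner disc at about (150,345). Tipping back to the corner promptly.

Run:
```python
from h import *
e=R.from_rotvec
print((R.from_rotvec(get_obs()['orientation']).inv()*Rt(-.157,1)*e([0,.43,-.43])).as_rotvec().round(3))
```

```text
[-0.177  0.699  0.105]
```

Request:
{"fn": "apply_moves", "kwargs": {
  "series": "-0.03 0.12 0.02 0 0 0 0; -0.07 0.27 0.04 0 0 0 0; -0.11 0.42 0.063 0 0 0 0; -0.142 0.56 0.085 0 0 0 0; -0.165 0.65 0.098 0 0 0 0; -0.177 0.695 0.105 0 0 0 0; -0.177 0.695 0.105 0 0 0 0; -0.177 0.695 0.105 0 0 0 0; -0.177 0.695 0.105 0 0 0 0; -0.177 0.695 0.105 0 0 0 0"
}}

```text
clock: 23.6
tcp_pos: [0.5702, -0.1995, 0.2593]
orientation: [-2.34, -0.24, 1.442]
contact_force: [0.9, -0.1, -3.3]
grip_width: 0.0101
```

```bash
python3 look.py q
python3 - <<'E'
import cv2
w=cv2.imread('pics/q_w.png');cv2.imwrite('pics/q_wz.png',cv2.resize(w[230:400,330:460],None,fx=4,fy=3.5,interpolation=cv2.INTER_CUBIC))
w=cv2.imread('pics/q_s.png');cv2.imwrite('pics/q_sz.png',cv2.resize(((w/255.)**.6*255).astype('uint8')[200:310,270:400],None,fx=5,fy=5,interpolation=cv2.INTER_CUBIC))
E
```

```text
[ 0.88568073 -0.07632652 -3.32920154] [ 0.57016907 -0.19947711  0.25932099] [ 0.83  0.29 -0.38  1.93 -0.65  0.77 -0.81] 0.010122396842073394
tilt 0.6058528391459864 downdir tote [-0.40127977 -0.4040582 ]
```

View pics/q_wz.png

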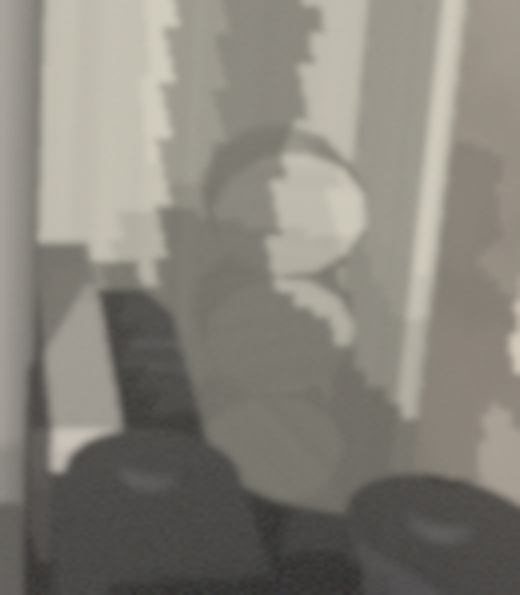

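View pics/q_sz.png

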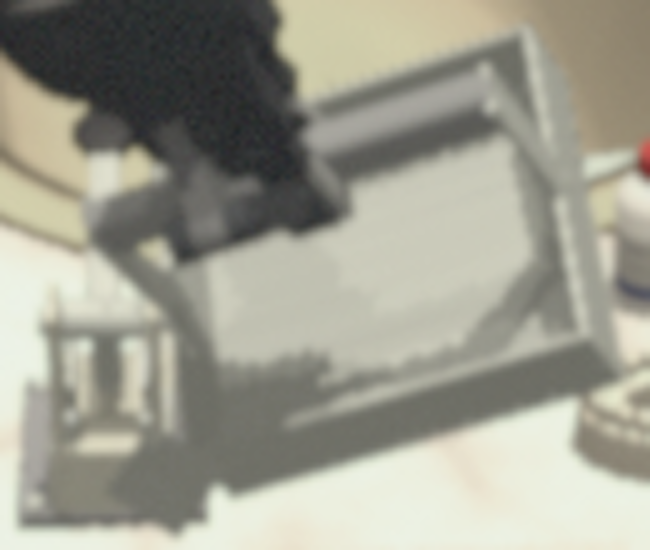

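They ended up in single file along the -y wall again, because the corner disc had been pushed out and another took its place. I'll repeat the -x/+y tip, which is visible in the wrist view, but this time return through a -y-favoured tilt so the corner disc goes home first.

Request:
{"fn": "apply_moves", "kwargs": {
  "series": "-0.01 0.01 0.04 0 0 0 0; -0.03 0.03 0.1 0 0 0 0; -0.05 0.055 0.18 0 0 0 0; -0.075 0.08 0.26 0 0 0 0; -0.095 0.105 0.34 0 0 0 0; -0.113 0.122 0.4 0 0 0 0; -0.13 0.12 0.48 0 0 0 0; -0.145 0.115 0.56 0 0 0 0; -0.155 0.105 0.62 0 0 0 0; -0.165 0.1 0.67 0 0 0 0; -0.17 0.097 0.69 0 0 0 0; -0.17 0.097 0.69 0 0 0 0"
}}

```text
clock: 25.25
tcp_pos: [0.5699, -0.1986, 0.259]
orientation: [2.568, -0.506, -1.508]
contact_force: [0.7, 0.7, -3.8]
grip_width: 0.0102
```

```bash
cat > w.py <<'E'
from h import *
import sys
f=grab_frame('wrist');f=((f/255.)**.55*255).astype('uint8');cv2.imwrite(f'pics/{sys.argv[1]}.png',cv2.resize(f[230:400,330:460],None,fx=4,fy=3.5,interpolation=cv2.INTER_CUBIC))
e=R.from_rotvec;Q=R.from_rotvec(get_obs()['orientation']).inv()*Rt(-.157,1)
for w in([0,.45,0],[0,.2,-.5],[0,.43,-.43]):print((Q*e(w)).as_rotvec().round(3))
E
python3 w.py r1
```

```text
[ 0.061 -0.08  -0.276]
[ 0.159 -0.322 -0.767]
[ 0.171 -0.093 -0.689]
```

View pics/r1.png

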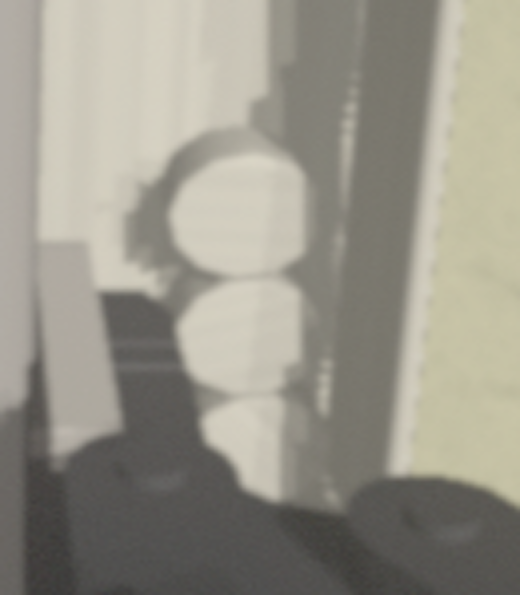

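Request:
{"fn": "apply_moves", "kwargs": {
  "series": "0 0 0 0 0 0 0"
}}

```text
clock: 25.42
tcp_pos: [0.5696, -0.1999, 0.2593]
orientation: [2.569, -0.509, -1.508]
contact_force: [0.2, -0.3, -3.6]
grip_width: 0.0104
```

```bash
python3 w.py r2
```

```text
[ 0.06  -0.081 -0.277]
[ 0.158 -0.323 -0.768]
[ 0.17  -0.094 -0.69 ]
```

View pics/r2.png

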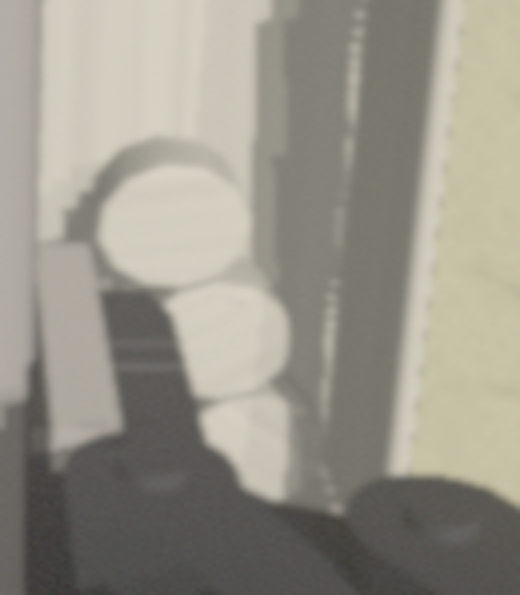

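The last disc is rolling round the second, with the first still in the corner. Returning to the corner tilt now, keeping the -x tilt up.

Request:
{"fn": "apply_moves", "kwargs": {
  "series": "0.03 -0.015 -0.14 0 0 0 0; 0.075 -0.03 -0.31 0 0 0 0; 0.115 -0.05 -0.48 0 0 0 0; 0.15 -0.07 -0.6 0 0 0 0; 0.165 -0.087 -0.66 0 0 0 0; 0.17 -0.094 -0.69 0 0 0 0; 0.17 -0.094 -0.69 0 0 0 0; 0.17 -0.094 -0.69 0 0 0 0; 0.17 -0.094 -0.69 0 0 0 0"
}}

```text
clock: 26.6
tcp_pos: [0.57, -0.1978, 0.2597]
orientation: [-2.345, -0.242, 1.44]
contact_force: [0.1, 0.8, -4.0]
grip_width: 0.0105
```

```bash
python3 w.py r3
```

```text
[-0.09   0.013  0.416]
[ 0.068 -0.219 -0.064]
[0.005 0.001 0.   ]
```

View pics/r3.png

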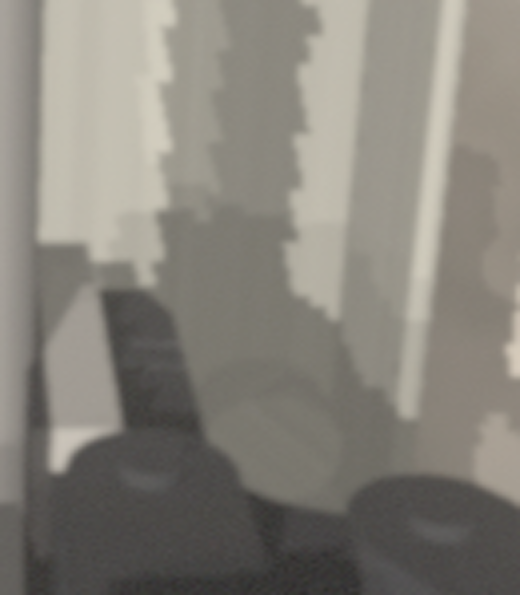

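Mirror outcome again (two behind along the -x wall). I'll use the gentle -y/+x tip once more, but return diagonally through a -x-favoured tilt so the corner disc seats first.

Run:
```python
from h import *
e=R.from_rotvec;Q=R.from_rotvec(get_obs()['orientation']).inv()*Rt(-.157,1)
for w in([0,.2,-.52],[0,0,-.54],[0,-.2,-.54],[0,-.3,-.54]):print((Q*e(w)).as_rotvec().round(3))
Q=e([0,-.3,-.54]).inv()
for w in([0,-.15,-.45],[0,.05,-.34],[0,.25,-.23],[0,.43,-.15],[0,.52,-.12],[0,.5,-.25],[0,.43,-.43]):print((Q*e(w)).as_rotvec().round(3))
```

```text
[ 0.072 -0.218 -0.083]
[ 0.118 -0.41  -0.103]
[ 0.162 -0.603 -0.105]
[ 0.183 -0.699 -0.108]
[-0.026  0.146  0.092]
[-0.064  0.341  0.203]
[-0.102  0.537  0.311]
[-0.139  0.714  0.387]
[-0.16   0.802  0.414]
[-0.173  0.777  0.284]
[-0.179  0.701  0.106]
```

Request:
{"fn": "apply_moves", "kwargs": {
  "series": "0.015 -0.05 -0.02 0 0 0 0; 0.04 -0.12 -0.045 0 0 0 0; 0.072 -0.22 -0.083 0 0 0 0; 0.095 -0.32 -0.095 0 0 0 0; 0.118 -0.41 -0.103 0 0 0 0; 0.135 -0.48 -0.104 0 0 0 0; 0.15 -0.55 -0.105 0 0 0 0; 0.157 -0.58 -0.105 0 0 0 0; 0.162 -0.603 -0.105 0 0 0 0; 0.169 -0.63 -0.106 0 0 0 0; 0.176 -0.665 -0.107 0 0 0 0; 0.183 -0.699 -0.108 0 0 0 0"
}}

```text
clock: 28.15
tcp_pos: [0.5698, -0.1997, 0.2594]
orientation: [-1.583, -0.388, 2.072]
contact_force: [-0.3, -0.4, -3.3]
grip_width: 0.0099
```

```bash
python3 s.py t1
```

```text
(no output)
```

View pics/t1.png

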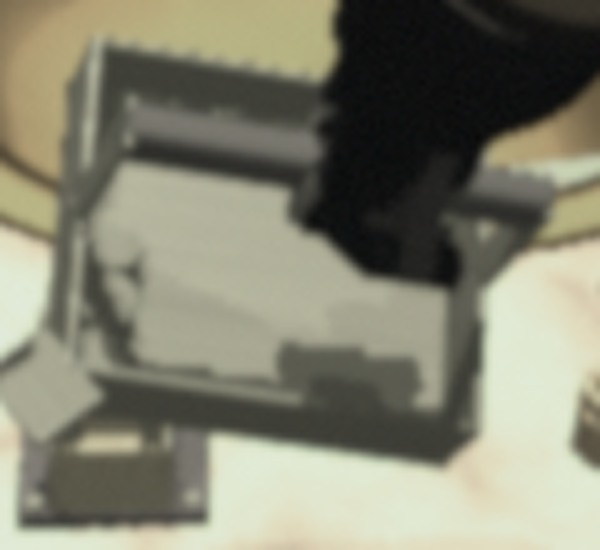

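Request:
{"fn": "apply_moves", "kwargs": {
  "series": "0 0 0 0 0 0 0"
}}

```text
clock: 28.32
tcp_pos: [0.57, -0.1995, 0.2589]
orientation: [-1.585, -0.389, 2.071]
contact_force: [-0.1, -0.4, -3.8]
grip_width: 0.0105
```

```bash
python3 s.py t2
```

```text
(no output)
```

View pics/t2.png

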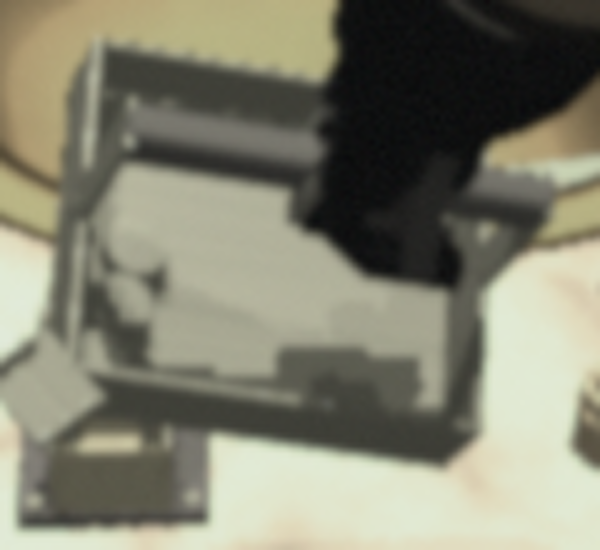

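Request:
{"fn": "apply_moves", "kwargs": {
  "series": "-0.005 0.03 0.02 0 0 0 0; -0.033 0.18 0.11 0 0 0 0; -0.067 0.355 0.21 0 0 0 0; -0.102 0.53 0.311 0 0 0 0; -0.135 0.69 0.38 0 0 0 0; -0.16 0.802 0.414 0 0 0 0; -0.16 0.802 0.414 0 0 0 0; -0.163 0.8 0.37 0 0 0 0; -0.168 0.79 0.32 0 0 0 0; -0.173 0.777 0.284 0 0 0 0; -0.176 0.75 0.22 0 0 0 0; -0.178 0.725 0.16 0 0 0 0"
}}

```text
clock: 29.88
tcp_pos: [0.5708, -0.2005, 0.2605]
orientation: [-2.387, -0.187, 1.438]
contact_force: [0.3, 0.6, -3.1]
grip_width: 0.0104
```

```bash
python3 w.py t3
```

```text
[-0.088 -0.007  0.367]
[ 0.069 -0.242 -0.111]
[ 0.011 -0.02  -0.048]
```

View pics/t3.png

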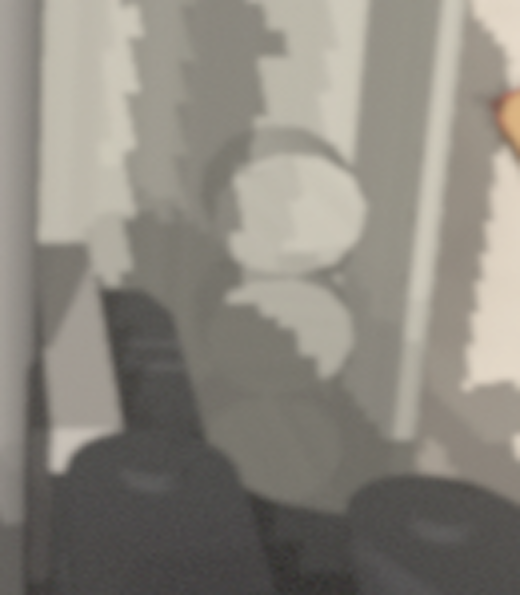

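It ended in a row along -y again. There's time for one slower try: creep the +y bias up so that only the last disc, which has the least friction, breaks away.

Run:
```python
from h import *
e=R.from_rotvec;Q=R.from_rotvec(get_obs()['orientation']).inv()*Rt(-.157,1)
for w in([0,.5,-.2],[0,.54,0],[0,.54,.2],[0,.54,.24]):print((Q*e(w)).as_rotvec().round(3))
```

```text
[-0.053  0.043  0.172]
[-0.105  0.082  0.363]
[-0.15   0.084  0.555]
[-0.159  0.085  0.594]
```

Request:
{"fn": "apply_moves", "kwargs": {
  "series": "-0.015 0.012 0.05 0 0 0 0; -0.04 0.03 0.13 0 0 0 0; -0.065 0.05 0.22 0 0 0 0; -0.09 0.07 0.31 0 0 0 0; -0.112 0.082 0.39 0 0 0 0; -0.128 0.083 0.46 0 0 0 0; -0.14 0.084 0.515 0 0 0 0; -0.15 0.084 0.555 0 0 0 0; -0.153 0.084 0.57 0 0 0 0; -0.156 0.085 0.58 0 0 0 0; -0.159 0.085 0.594 0 0 0 0; -0.159 0.085 0.594 0 0 0 0"
}}

```text
clock: 31.42
tcp_pos: [0.5703, -0.1997, 0.2596]
orientation: [2.61, -0.465, -1.503]
contact_force: [0.5, -0.5, -3.2]
grip_width: 0.0104
```

```bash
python3 w.py u1
```

```text
[ 0.055 -0.094 -0.235]
[ 0.161 -0.334 -0.724]
[ 0.168 -0.106 -0.647]
```

View pics/u1.png

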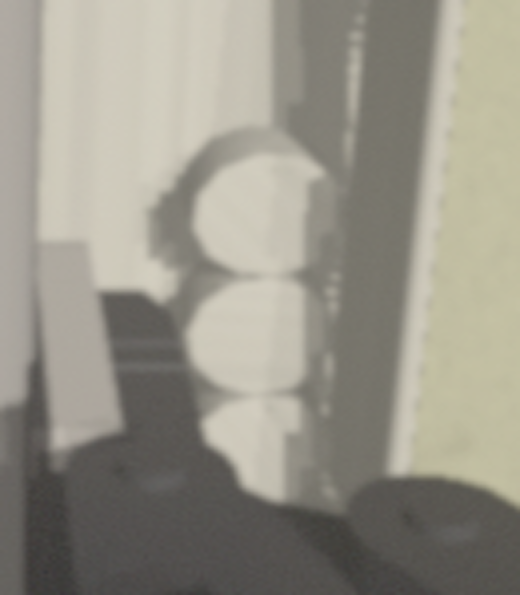

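Request:
{"fn": "apply_moves", "kwargs": {
  "series": "0 0 0 0 0 0 0; 0 0 0 0 0 0 0"
}}

```text
clock: 31.72
tcp_pos: [0.5698, -0.1999, 0.2594]
orientation: [2.61, -0.465, -1.503]
contact_force: [-0.3, 1.1, -3.3]
grip_width: 0.0105
```

```bash
python3 w.py u2
```

```text
[ 0.055 -0.094 -0.235]
[ 0.161 -0.334 -0.724]
[ 0.168 -0.106 -0.647]
```

View pics/u2.png

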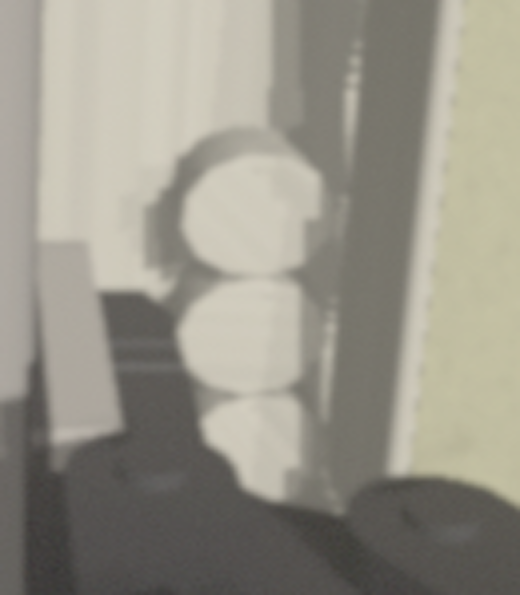

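Request:
{"fn": "apply_moves", "kwargs": {
  "series": "0 0 0 0 0 0 0; 0 0 0 0 0 0 0"
}}

```text
clock: 32.02
tcp_pos: [0.5698, -0.1997, 0.2593]
orientation: [2.61, -0.464, -1.503]
contact_force: [-0.1, -0.1, -3.6]
grip_width: 0.0106
```

```bash
python3 w.py u3
```

```text
[ 0.055 -0.094 -0.235]
[ 0.161 -0.334 -0.724]
[ 0.169 -0.106 -0.647]
```

View pics/u3.png

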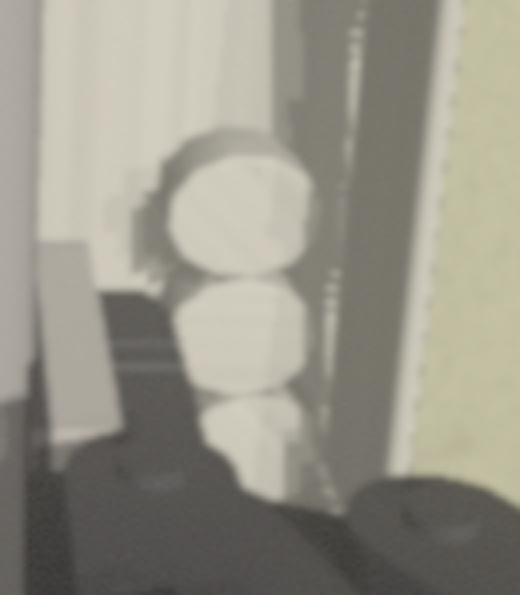

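Request:
{"fn": "apply_moves", "kwargs": {
  "series": "0 0 0 0 0 0 0; 0 0 0 0 0 0 0"
}}

```text
clock: 32.33
tcp_pos: [0.5698, -0.1996, 0.2593]
orientation: [2.61, -0.464, -1.503]
contact_force: [0.4, -0.7, -4.0]
grip_width: 0.0102
```

```bash
python3 w.py u4;python3 - <<'E'
from h import *
e=R.from_rotvec;Q=R.from_rotvec(get_obs()['orientation']).inv()*Rt(-.157,1)
for w in([0,.54,.1],[0,.54,0],[0,.54,-.1],[0,.5,-.25],[0,.43,-.43]):print((Q*e(w)).as_rotvec().round(3))
E
```

```text
[ 0.055 -0.093 -0.235]
[ 0.161 -0.334 -0.724]
[ 0.169 -0.106 -0.647]
[ 0.039 -0.004 -0.137]
[ 0.066 -0.004 -0.232]
[ 0.093 -0.003 -0.327]
[ 0.128 -0.041 -0.472]
[ 0.169 -0.106 -0.647]
```

View pics/u4.png

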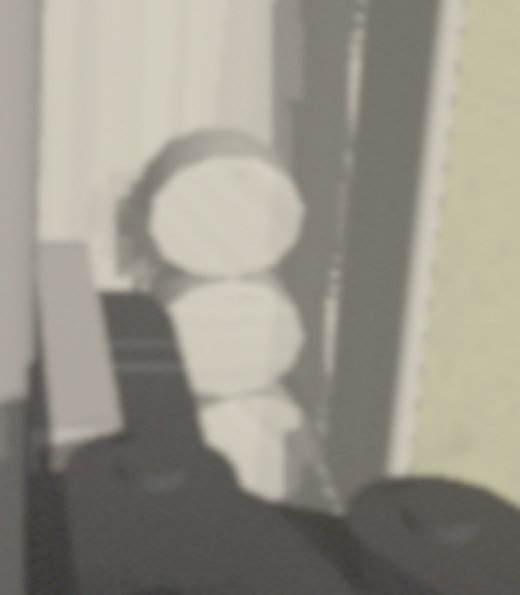

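The last disc is leading the others now. One more row, then I'll ease to neutral so only it rolls on.

Request:
{"fn": "apply_moves", "kwargs": {
  "series": "0 0 0 0 0 0 0; 0.008 0 -0.03 0 0 0 0; 0.025 -0.002 -0.09 0 0 0 0"
}}

```text
clock: 32.75
tcp_pos: [0.5699, -0.1986, 0.2591]
orientation: [2.682, -0.368, -1.537]
contact_force: [-0.3, -0.1, -3.1]
grip_width: 0.0106
```

```bash
python3 w.py u5;python3 - <<'E'
from h import *
e=R.from_rotvec;Q=R.from_rotvec(get_obs()['orientation']).inv()*Rt(-.157,1)
for w in([0,.54,.2],[0,.54,0],[0,.54,-.1],[0,.5,-.25],[0,.43,-.43]):print((Q*e(w)).as_rotvec().round(3))
E
```

```text
[ 0.033 -0.092 -0.141]
[ 0.15  -0.332 -0.628]
[ 0.146 -0.104 -0.553]
[-0.014 -0.001  0.051]
[ 0.039 -0.002 -0.139]
[ 0.066 -0.002 -0.235]
[ 0.103 -0.04  -0.379]
[ 0.146 -0.104 -0.553]
```

View pics/u5.png

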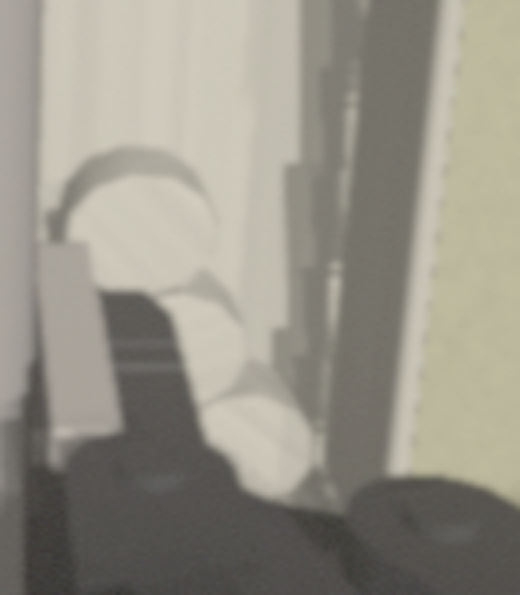

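Now D1 is in the corner, D2 is rolling down past it and D3 follows. I'll move to a moderate -y component so D3 falls on the near side of D2.

Request:
{"fn": "apply_moves", "kwargs": {
  "series": "0.04 -0.002 -0.14 0 0 0 0; 0.08 -0.01 -0.29 0 0 0 0; 0.09 -0.015 -0.33 0 0 0 0"
}}

```text
clock: 33.17
tcp_pos: [0.5642, -0.1989, 0.2531]
orientation: [-2.564, 0.065, 1.499]
contact_force: [-0.2, -0.1, -4.0]
grip_width: 0.0103
```

```bash
python3 w.py u6
```

```text
[-0.034 -0.057  0.128]
[ 0.107 -0.295 -0.354]
[ 0.074 -0.069 -0.285]
```

View pics/u6.png

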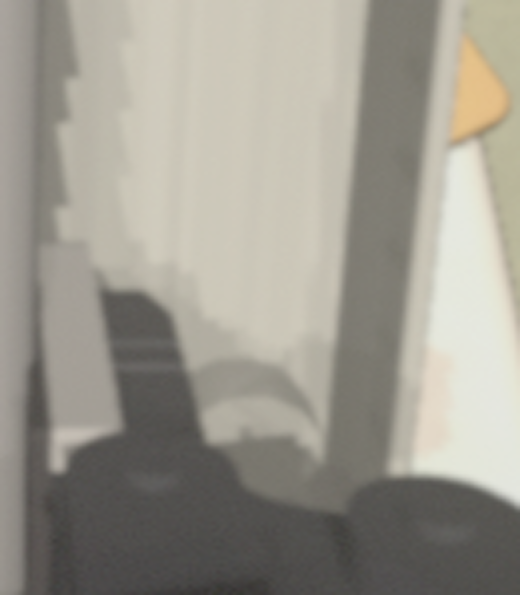

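Request:
{"fn": "apply_moves", "kwargs": {
  "series": "0.015 -0.014 -0.06 0 0 0 0; 0.035 -0.032 -0.13 0 0 0 0; 0.055 -0.05 -0.2 0 0 0 0; 0.068 -0.063 -0.26 0 0 0 0; 0.074 -0.069 -0.285 0 0 0 0; 0.074 -0.069 -0.285 0 0 0 0; 0.074 -0.069 -0.285 0 0 0 0; 0.074 -0.069 -0.285 0 0 0 0; 0.074 -0.069 -0.285 0 0 0 0"
}}

```text
clock: 34.35
tcp_pos: [0.5645, -0.1993, 0.2534]
orientation: [-2.346, -0.234, 1.444]
contact_force: [-0.1, 0.5, -3.4]
grip_width: 0.0105
```

```bash
python3 look.py v;  python3 - <<'E'
import cv2
w=cv2.imread('pics/v_w.png');cv2.imwrite('pics/v_wz.png',cv2.resize(w[230:400,220:460],None,fx=3.3,fy=3.3,interpolation=cv2.INTER_CUBIC))
w=cv2.imread('pics/v_t.png');cv2.imwrite('pics/v_tz.png',cv2.resize(((w/255.)**.6*255).astype('uint8')[180:290,360:480],None,fx=5,fy=5,interpolation=cv2.INTER_CUBIC))
E
```

```text
[-0.09987077  0.47864107 -3.41331164] [ 0.56448648 -0.19934788  0.25343486] [ 0.73  0.27 -0.25  1.95 -0.7   0.77 -0.75] 0.010464091841363096
tilt 0.6020159509187368 downdir tote [-0.40317374 -0.39768388]
```

View pics/v_wz.png

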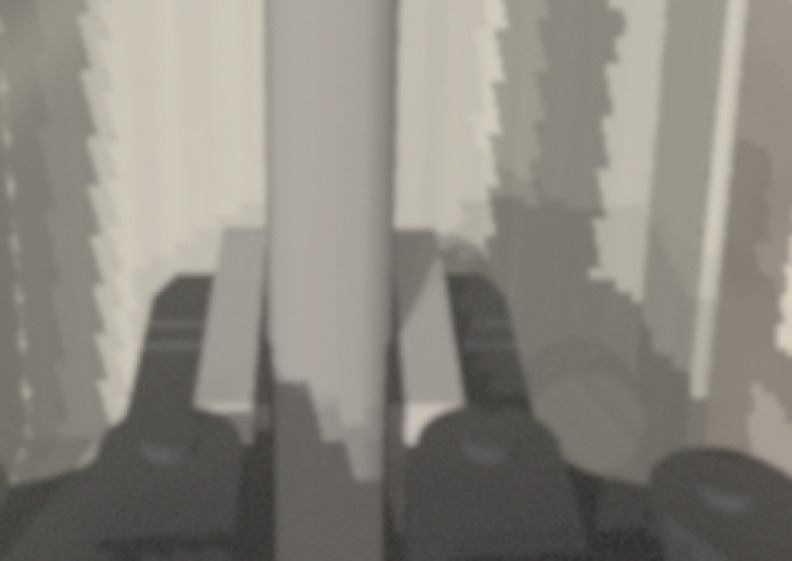

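View pics/v_tz.png

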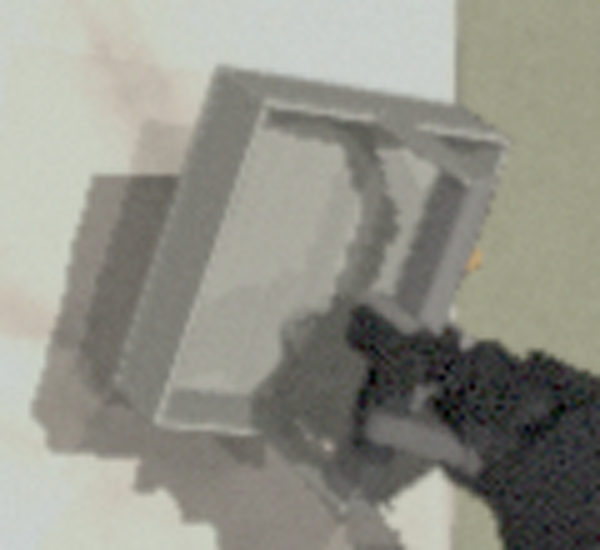

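View pics/v_s.png

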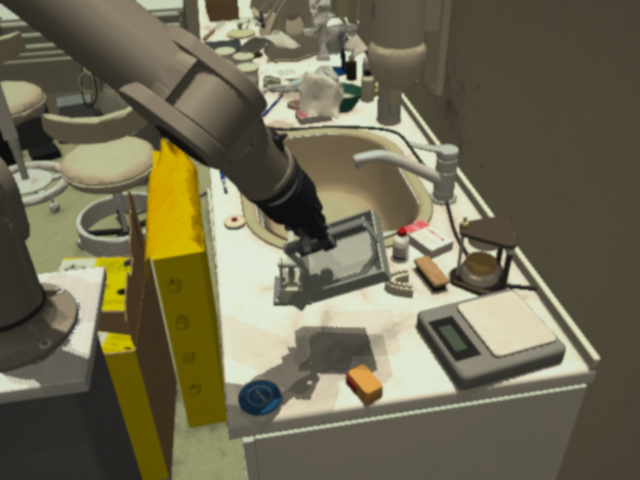

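A faint arc at wrist px (361,304) may be a disc nested beside the finger. I'll compare this with the earlier row-along-x frame.

Run:
```python
import cv2,numpy as np
c=[]
for n in('m','v'):
    w=cv2.imread(f'pics/{n}_w.png')[280:380,335:425]
    w=cv2.createCLAHE(4,(2,2)).apply(cv2.cvtColor(w,cv2.COLOR_BGR2GRAY))
    c.append(cv2.resize(w,None,fx=4.3,fy=5,interpolation=cv2.INTER_CUBIC))
cv2.imwrite('pics/x.png',np.hstack(c))
c=[]
for n in('i','v'):
    w=cv2.imread(f'pics/{n}_top.png' if n=='i' else 'pics/v_t.png')[220:275,400:460]
    w=cv2.createCLAHE(4,(2,2)).apply(cv2.cvtColor(w,cv2.COLOR_BGR2GRAY))
    c.append(cv2.resize(w,None,fx=6.5,fy=6.5,interpolation=cv2.INTER_CUBIC))
cv2.imwrite('pics/y.png',np.hstack(c))
```

```text
(no output)
```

View pics/x.png

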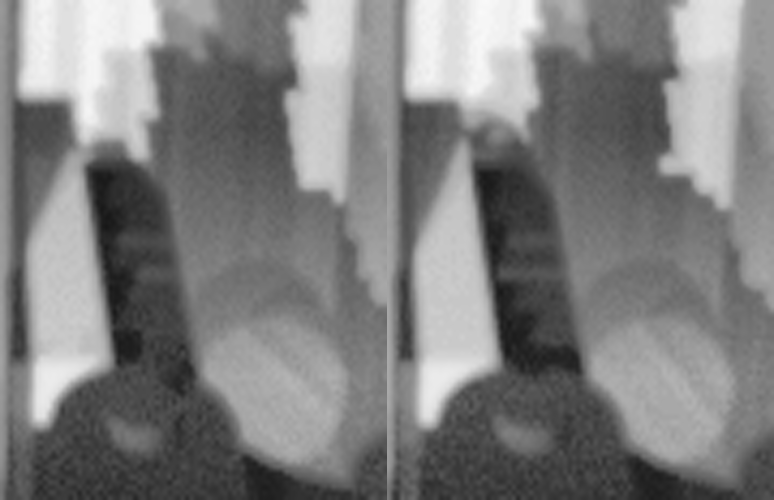

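View pics/y.png

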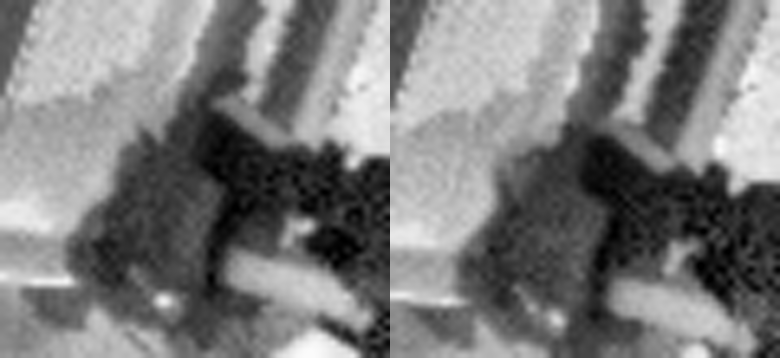

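The new frame (right) does show a disc edge at about (359,304), so the third disc sits off the walls beside the second, near (-34,-22) mm. It's close to bunched already. A slight extra tip towards -y should slide it to the -y wall next to the corner disc while the others stay put.

Run:
```python
from h import *
e=R.from_rotvec;Q=R.from_rotvec(get_obs()['orientation']).inv()*Rt(-.157,1)
for w in([0,.38,-.52],[0,.3,-.54],[0,.43,-.43]):print((Q*e(w)).as_rotvec().round(3))
```

```text
[ 0.032 -0.043 -0.092]
[ 0.053 -0.119 -0.11 ]
[ 0.003  0.003 -0.006]
```

Request:
{"fn": "apply_moves", "kwargs": {
  "series": "0.01 -0.015 -0.03 0 0 0 0; 0.022 -0.03 -0.065 0 0 0 0; 0.032 -0.043 -0.092 0 0 0 0; 0.032 -0.043 -0.092 0 0 0 0; 0.032 -0.043 -0.092 0 0 0 0"
}}

```text
clock: 35.12
tcp_pos: [0.5645, -0.1995, 0.2532]
orientation: [-2.25, -0.324, 1.445]
contact_force: [-0.4, -1.2, -3.3]
grip_width: 0.0105
```

```bash
python3 w.py z1
```

```text
[-0.115  0.06   0.504]
[ 0.042 -0.172  0.024]
[-0.029  0.046  0.086]
```

View pics/z1.png

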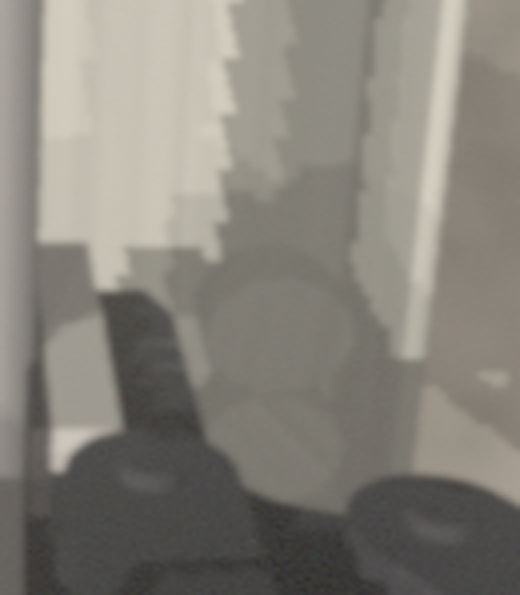

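Exactly what I wanted: the corner disc at crop (275,450), one beside it along the -y wall at (280,335), and the third next to it on the -x wall, hidden. Returning to the straight corner tilt and checking.

Request:
{"fn": "apply_moves", "kwargs": {
  "series": "-0.01 0.015 0.03 0 0 0 0; -0.02 0.032 0.06 0 0 0 0; -0.029 0.046 0.086 0 0 0 0; -0.029 0.046 0.086 0 0 0 0; -0.029 0.046 0.086 0 0 0 0; -0.029 0.046 0.086 0 0 0 0; -0.029 0.046 0.086 0 0 0 0; -0.029 0.046 0.086 0 0 0 0"
}}

```text
clock: 36.17
tcp_pos: [0.5645, -0.1998, 0.2532]
orientation: [-2.342, -0.238, 1.437]
contact_force: [0.0, 0.0, -3.1]
grip_width: 0.0103
```

```bash
python3 look.py fin; python3 w.py z2
```

```text
[ 0.01706521  0.01175044 -3.09531558] [ 0.56451883 -0.1997783   0.25316232] [ 0.74  0.27 -0.25  1.96 -0.71  0.78 -0.74] 0.010346839108989897
tilt 0.6085731879743426 downdir tote [-0.40399527 -0.40450677]
[-0.096  0.013  0.416]
[ 0.063 -0.22  -0.063]
[-0. -0.  0.]
```

View pics/z2.png

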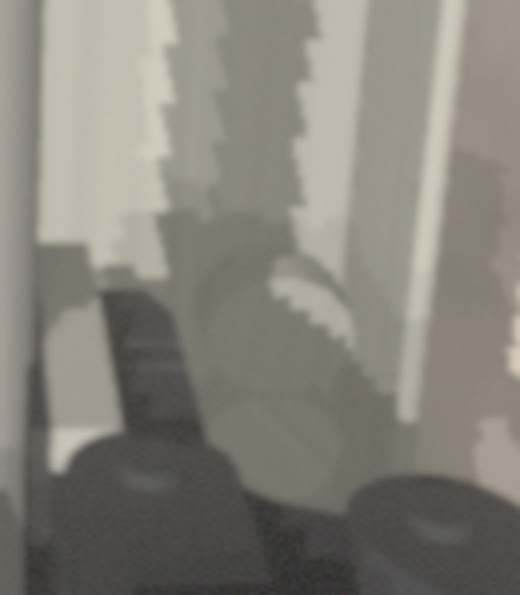

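View pics/fin_s.png

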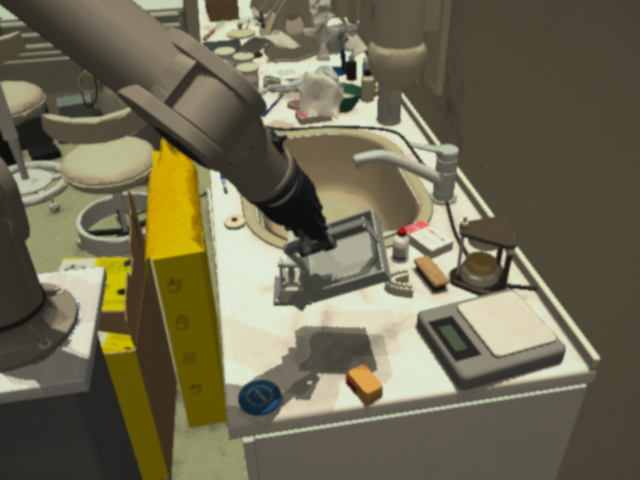

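View pics/fin_t.png

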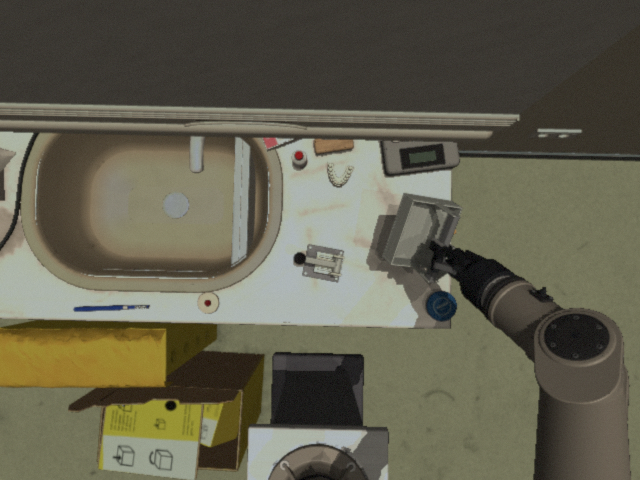

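The ingots are clustered in the corner, the tilt is 0.61 rad straight towards it, and the 3.1 N load matches the tote plus three ingots. The bystanders haven't moved, so I'm handing in.

```bash
python3 -c "
from bench import *
o=get_obs();print(o['clock'],abs(o['qvel']).max());print(hand_in())"
```

```text
36.375 0.007708353465366207
the job is handed in; nothing more can be done
None
```

I did the job in the order asked and handed it in at 36.4 s, with the arm holding the tote tipped and steady.

- **Feeder:** I pressed the knob down to the stop (knob at 71 mm, peak about 34 N). The third ingot dropped into the tote, and the lever sprang back to its starting position.
- **Lift:** I gripped the tote by its handle at 100 N and lifted it well clear of the worktop and feeder. The tipped tote's lowest corner is about 0.15 m above the worktop.
- **Tip:** It is tipped 0.61 rad straight towards the pouring-lip corner. The first tip left the ingots in single file along one wall. I rocked the tilt direction several times, without setting the tote down, until they bunched in the corner.

**Last checks**
- The wrist camera shows one ingot in the corner and one touching it on the -y wall. The third is hidden behind a finger. I infer it is beside the corner ingot on the -x wall, because it was last seen there and the measured load of 3.1 N matches the tote plus three ingots.
- Nothing is seen spilled, the bystanders are where they were in the side and top pictures, the grip did not slip, and the arm was practically still.
- During one rocking move the tool drifted about 6 mm from its commanded position, with no contact.

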